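# Select the turntable's crawl speed through the H-gate

### The job

Put the welding turntable's gearbox into its crawl speed: push the lever out of its parking slot, along the cross channel, and fully home into the slot marked by the single round stud. Only push it, gently, with the fingers: do not grip it or force it against the gate, and engage none of the other three speeds on the way. Leave the loose things around the machine where they are.

Things in the scene. Friction and masses are not known exactly. Their poses are not given: they have to be found in the camera images.
- gearbox: Fixed welding turntable. Origin on the work surface straight below the middle of the lever gate; x points from the gate to the faceplate (roughly away from the robot), y left of that, z up. Under the gate is a grey gearbox 140 (x) by 120 mm (y). Its top is a steel gate plate 144 x 124 mm, 12 mm thick, top at 122 mm. All directions below are along these axes.
- gate_centre (a point): Middle of the gate at the plate's top (122 mm up). Cut through the plate: a cross channel along y (x = 0, y -31 to +31 mm) and five slots along x from it, all 14 mm wide and ending at x = +29 or -29 mm: speed slots at y = +24 and y = -24 mm on both the +x and -x sides, and an unmarked parking slot at y = 0 on the -x side only. Opposite the parking slot is solid plate.
- faceplate (a point): Centre of the top of the turntable's round faceplate, 185 mm along x from the gate's middle: 170 mm across, top 85 mm up, on a base 230 x 170 mm. A motor, its axis 36 mm up and 200 mm along x, sticks out to 205 mm on the -y side.
- lever_knob (a point): Centre of the lever's black knob, an upright cylinder 34 mm across, 42 mm tall, on a stem 10 mm thick. Upright, its centre is 199 mm, its top 220 mm, its underside 178 mm above the work surface. It moves 1.8 times as far as the stem at the plate: about 40 mm from the middle at a slot's end. The lever stays where it is left; some 2 to 3 N at the knob moves it.
- lever_pivot (a point): Point about which the lever leans both ways, 10 mm above the work surface below the gate's middle, 189 mm from the knob's centre. Inside the housing.
- lever_gate (a point): Point on the stem's axis 106 mm from the pivot, at the gate plate's mid-height: where the stem is in the gate. The plate's edges stop the stem: it has 2 mm of play either side in a channel, and ends, against slightly springy stops, about 23 mm from the middle along x in a slot and 24 to 26 mm along y.
- lever_along (a joint): Lean of the lever along the slots, rad: 0 in the cross channel, positive leans to the gearbox's +x; about 0.21 or -0.21 fully home at a slot's end. At the start it is negative: the lever is in the parking slot.
- lever_cross (a joint): Lean of the lever along the cross channel, rad: 0 in the middle (parking slot), positive leans to the gearbox's +y; 0.21 to 0.24 (or minus that) in line with the speed slots on either side.
- mark_stud: Small grey tag 24 x 32 mm, 2 mm thick, lying on the gate plate, carrying one round stud, 18 mm across and 6 mm high. Origin: centre of its underside. It lies just beyond the closed end of the speed slot to choose: the tag's centre is 54 mm from the gate's middle along x and 26 mm along y (gearbox axes, either sign).
- mark_one_bar: Small grey tag 24 x 32 mm, 2 mm thick, lying on the gate plate, carrying one raised bar 18 x 3.5 mm. Origin: centre of its underside. Marks another speed slot.
- mark_two_bars: Small grey tag 24 x 32 mm, 2 mm thick, lying on the gate plate, carrying two raised bars. Origin: centre of its underside. Marks another speed slot.
- mark_three_bars: Small grey tag 24 x 32 mm, 2 mm thick, lying on the gate plate, carrying three raised bars. Origin: centre of its underside. Marks another speed slot.
- pipe_stub: Loose steel pipe stub standing on the faceplate, 60 mm across, 65 mm tall; origin at the centre of its underside. Bystander.
- hammer: Loose hammer 260 mm long lying on the table to the left of the gearbox, handle along its own -x. Bystander.
- tin: Loose plain metal tin, 66 mm across, 85 mm tall, standing to the right of the gearbox; origin at the centre of its underside. Bystander.
- bracket: Loose steel angle bracket, 70 x 50 mm foot and 56 mm tall, on the table to the right; origin at the centre of its underside. Bystander.

How it is judged:
By the outcome, as a careful person would: the job done as asked, in the order asked, and still so for the second after the job is handed in, with the robot touching nothing.
It also fails if it takes over 48 s, if anything falls off the work surface, if the arm or the gripper's body presses on something with over 40 N, if the wrist force passes 120 N, or if a joint passes its speed limit or range.

### The arm

A 6-joint arm with a two-finger parallel gripper is mounted at the origin on the work surface. World frame = base frame: x ahead of the robot, y to its left, z up, the work surface at z = 0. Lengths are in m, angles in degrees, forces in N, time in s.
With the tool pointing down it reaches from about 0.35 to 0.875 m from the base axis. Payload 4.2 kg.
Tool frame: the origin (TCP) lies midway between the tips of the shut fingers; the grasp point (between the pads) lies r.grasp_offset behind it (r.grasp_offset is the distance from the TCP to the grasp point, in m); z points along the fingers, y is the direction in which the jaws open and shut (so a half turn about z gives the same grasp; the last joint's range is limited). The gripper opens to 87 mm and grips with 3 to 60 N. Pads are 19 mm wide; open, the fingers measure 117 mm over their backs; the gripper's body (75 mm by 190 mm) begins 51 mm behind the grasp point.
Start: joints at [90.619, 22.042, 0.453, 0, -68.411, -14.817], TCP at [0.153, 0.606, 0.193] pointing down, gripper open.
Joint ranges: [-179.83, 179.83], [-69.29, 118.12], [-61.27, 80.66], [-181.25, 117.63], [-171.15, -9.14], [-177.46, 177.46]. Speed limits (degrees/s): [159.86, 159.86, 180, 180, 180, 180].

### API

Orientations are given as a 3x3 rotation matrix whose columns are the frame's x, y, z axes.
In Python, from station import sense, optics, r gives the robot as it stands. The module is installed in compiled form; this text tells all that it offers.
- The arm moves only by the tool servo_tool, never from a script. Its argument "deltas" is a list of rows, each an object with "slide": the shift along the tool's x, y, z in units of 25 mm (1.0 is 25 mm), a list of three; "spin": the turn about the tool's z in units of 8 degrees (1.0 is 8 degrees). A call has 1 to 10 rows; each row shifts and turns the pose as measured when the row begins, along the tool's axes as they then stand; what a row does not reach is not made up. A row lasts 1/10 s, in which the tool goes at most 50 mm and 8.59 degrees, less where a joint would pass 70% of its speed; a pose out of reach is approached as far as the arm can. A call is refused whole if a number of a shift passes 1 or a number of a turn 1, either way. A call with a gripper value outside its range is refused whole. "gripper" is the closure in counts, from 0 (fully open) to 255 (shut), set as the call begins (left out, the last holds). The fingers move at their own pace and stop on an object; the grip force is fixed at half the most. Time passes only in rows, so rows that do not move let the fingers close. It gives the time, the measured TCP pose, the force and the opening at its end, in the units of the state.
- sense(): the state, without advancing time (a new reading comes with each control period).
- optics.capture(name): name is "side" or "top" or "wrist"; returns a dict with "frame" (480x640x3 uint8, red, green, blue), "camera_matrix" (3x3 intrinsics, pixels), "eye" and "rotation" of the camera in the world. Camera axes: x right, y down, z forward; pixel columns grow to the right and rows downward; lengths in m; the calibration is good to about 2 mm. The wrist camera is an equidistant fisheye: a pixel r from the principal point sees the ray r / f radians off the axis. A picture is of the moment at which its call begins. There is no depth.
- r.finish_job(): hands the job in, once; it reports no verdict.
The state is a dict: "time_s": time; "joints": joint angles; "joint_velocities": joint speeds; "effort": joint torques, N m; "tcp_pos": TCP position; "ee_rot": TCP orientation; "wrist_force": force on the tool from outside, world axes, zero at the start; "moment": the same for the moment, N m; "gripper_width": opening from 0.0 (shut) to 1.0 (fully open).
Only numpy, scipy, OpenCV 4.12 (cv2) and the standard library are available. Lean on these libraries where they do the work, as an engineer would, in place of code of your own. Each camera call takes 0.05 s, during which the arm holds its last target.

## Working session

There is one attempt and no reset: what is moved stays moved. The work goes in short steps, Python scripts to look and compute and a tool call to move; the robot and the scene stay as the last step left them, time stands still between calls to the robot, and variables do not carry over. Pictures are saved under pics/ and viewed, and the job is handed in when it is done.

Besides the shell and the picture viewer there is one more tool, called after ">>>" by a JSON object that holds its "name" and its "arguments". servo_tool: Moves the arm, as the interface text tells. Its arguments: {"type":"object","properties":{"deltas":{"type":"array"},"gripper":{"type":"number"}},"required":["deltas"]}

```bash
mkdir -p pics; python3 - <<'E'
from station import sense, optics, r
import cv2,numpy as np
s=sense();print(s['time_s'],s['tcp_pos'],np.round(s['ee_rot'],3),s['gripper_width'],r.grasp_offset)
for n in('top','side','wrist'):
    c=optics.capture(n);cv2.imwrite(f'pics/{n}0.png',c['frame'][:,:,::-1]);print(n,c['camera_matrix'],c['eye'],np.round(c['rotation'],3))
E
```

```text
0.0 [0.15310989 0.60526516 0.19154871] [[ 0.969 -0.245 -0.   ]
 [-0.245 -0.969 -0.002]
 [ 0.     0.002 -1.   ]] 1.00306139956279 0.0187
top [[525.68796085   0.         317.08332808]
 [  0.         525.68796085 238.99942171]
 [  0.           0.           1.        ]] [ 0.46233231 -0.01769774  0.9602236 ] [[-0.009 -0.977  0.214]
 [-1.     0.01   0.004]
 [-0.006 -0.214 -0.977]]
side [[452.64841234   0.         320.67338987]
 [  0.         452.64841234 239.21421556]
 [  0.           0.           1.        ]] [ 0.26277595 -0.45808628  0.85657088] [[ 0.735 -0.529  0.424]
 [-0.678 -0.577  0.456]
 [ 0.004 -0.623 -0.783]]
wrist [[371.64829954   0.         315.90985127]
 [  0.         371.64829954 244.92698303]
 [  0.           0.           1.        ]] [0.21647794 0.59016484 0.38460166] [[-0.245 -0.941 -0.233]
 [-0.97   0.238  0.057]
 [ 0.002  0.24  -0.971]]
```

View pics/top0.png

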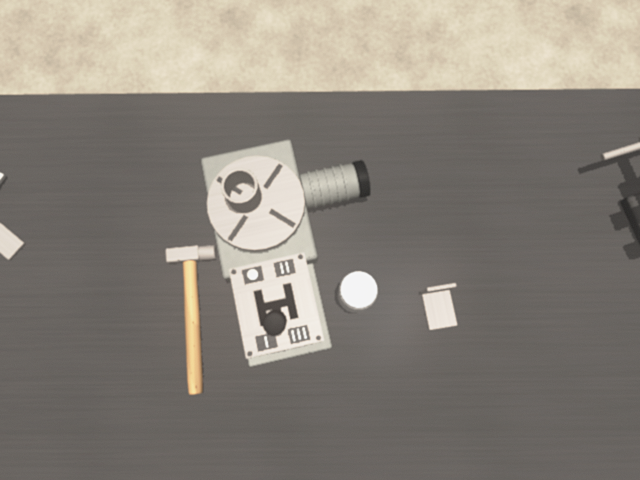

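View pics/side0.png

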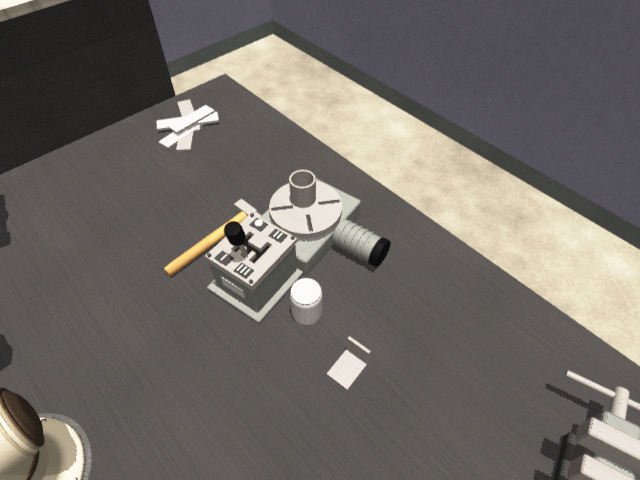

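```bash
python3 - <<'E'
import cv2
a=cv2.imread('pics/top0.png')[240:370,215:345];cv2.imwrite('pics/topc.png',cv2.resize(a,None,fx=4.5,fy=4.5,interpolation=cv2.INTER_CUBIC))
a=cv2.imread('pics/side0.png')[200:330,195:325];cv2.imwrite('pics/sidec.png',cv2.resize(a,None,fx=4.5,fy=4.5,interpolation=cv2.INTER_CUBIC))
E
```

```text
(no output)
```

View pics/topc.png

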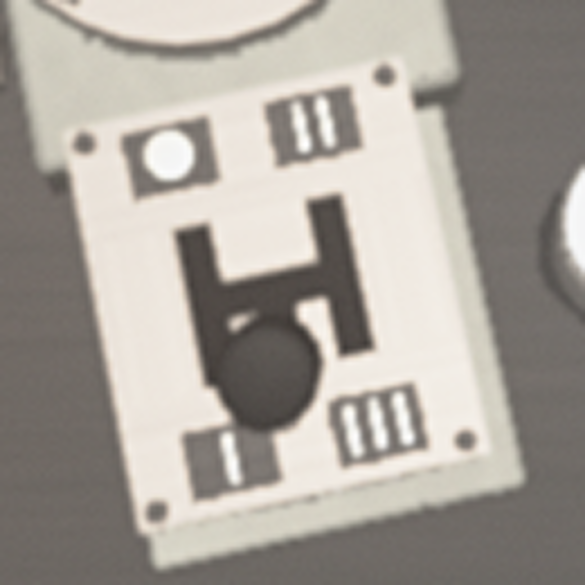

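View pics/sidec.png

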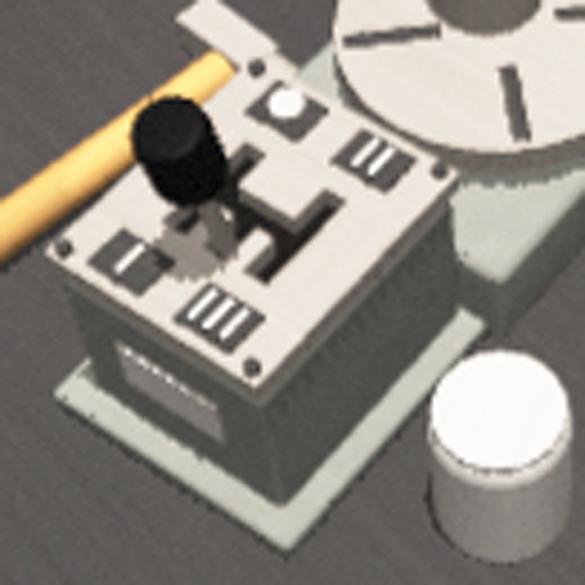

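The stud tag is at top-left in the top view (crop 168,155; full image about 252,274), so it is the +x,+y slot. The side view agrees. Next I measure the gate from its four screws, and the knob.

```bash
cat > h.py <<'E'
import numpy as np,cv2
from station import sense,optics,r
def ray(c,p):
    K=c['camera_matrix'];d=np.array([(p[0]-K[0,2])/K[0,0],(p[1]-K[1,2])/K[1,1],1.]);return np.array(c['eye']),np.array(c['rotation'])@d
def plane(c,p,z):
    e,d=ray(c,p);return e+d*(z-e[2])/d[2]
def tri(c1,p1,c2,p2):
    A=[];b=[]
    for c,p in((c1,p1),(c2,p2)):
        e,d=ray(c,p);d=d/np.linalg.norm(d);P=np.eye(3)-np.outer(d,d);A.append(P);b.append(P@e)
    return np.linalg.lstsq(np.vstack(A),np.hstack(b),rcond=None)[0]
def knob(c,box,th=62):
    x0,y0,x1,y1=box;g=c['frame'][y0:y1,x0:x1].max(2)
    m=(g<th).astype(np.uint8);m=cv2.morphologyEx(m,cv2.MORPH_OPEN,cv2.getStructuringElement(cv2.MORPH_ELLIPSE,(11,11)))
    cs,_=cv2.findContours(m,0,2)
    return sorted([(cv2.contourArea(k),tuple(np.round(np.add(cv2.boundingRect(k),(x0,y0,0,0)),1)),np.round(np.array(cv2.minEnclosingCircle(k)[0])+[x0,y0],1)) for k in cs],key=lambda t:-t[0])
E
python3 - <<'E'
from h import *
t=optics.capture('top');s=optics.capture('side')
S=lambda L,o:[np.array(p)/4.5-0.4+np.array(o) for p in L]
T=S([(85,143),(385,76),(465,440),(157,511)],(215,240))
Sd=S([(258,68),(440,172),(252,368),(64,247)],(195,200))
for c,L in((t,T),(s,Sd)):
    P=np.array([plane(c,p,.122) for p in L]);print(np.round(P,4))
    print('centre',P.mean(0)); a=P[0]-P[3];b=P[1]-P[2];ab=a+b;print('sides',np.linalg.norm(a),np.linalg.norm(b),np.linalg.norm(P[0]-P[1]),np.linalg.norm(P[2]-P[3]),'yaw',np.degrees(np.arctan2(ab[1],ab[0])),np.degrees(np.arctan2(*( -(P[1]-P[0]+P[2]-P[3])[[0,1]]*[-1,1]))))
for a,b in zip(T,Sd):print('tri',np.round(tri(t,a,s,b),4))
print('stud',plane(t,(168/4.5-.4+215,155/4.5-.4+240),.130))
for th in (45,60,75): print(knob(t,(240,290,310,360),th),knob(s,(210,210,260,260),th))
E
```

```text
[[ 0.5939  0.1207  0.122 ]
 [ 0.6172  0.0132  0.122 ]
 [ 0.488  -0.0144  0.122 ]
 [ 0.4648  0.0925  0.122 ]]
centre [0.5409782  0.05299736 0.122     ]
sides 0.13213565136762961 0.13210739367376276 0.1100399887281485 0.10944271218392143 yaw 12.199513782705937 12.245635868149321
[[ 0.5971  0.1204  0.122 ]
 [ 0.62    0.0124  0.122 ]
 [ 0.4907 -0.0152  0.122 ]
 [ 0.4678  0.0934  0.122 ]]
centre [0.5438967  0.05273335 0.122     ]
sides 0.13203726721446385 0.13219461486830994 0.11040259296636559 0.11098831336733929 yaw 11.901118282265536 11.952036967619364
tri [0.5951 0.1199 0.1233]
tri [0.6184 0.0126 0.1225]
tri [ 0.4893 -0.015   0.1227]
tri [0.4659 0.0916 0.1251]
stud [0.58804432 0.08985876 0.13      ]
[] [(266.5, (np.int64(225), np.int64(222), np.int64(21), np.int64(24)), array([235.4, 233.4]))]
[] [(330.5, (np.int64(225), np.int64(222), np.int64(21), np.int64(24)), array([235.5, 233.5]))]
[] [(349.5, (np.int64(225), np.int64(222), np.int64(21), np.int64(25)), array([235.5, 233.5]))]
```

>>> {"name": "servo_tool", "arguments": {"deltas": [{"slide":[0,0,-0.8],"spin":-0.8},{"slide":[0,0,-0.8],"spin":-0.8},{"slide":[0,0,-0.8],"spin":-0.8},{"slide":[0,0,-0.8],"spin":-0.8},{"slide":[0,0,0],"spin":0}], "gripper": 255}}

```text
time_s: 0.75
tcp_pos: [0.1531, 0.6046, 0.2726]
ee_rot: [[0.977, 0.215, -0.001], [0.214, -0.977, -0.006], [-0.002, 0.006, -1.0]]
wrist_force: [0.4, -0.9, 0.2]
gripper_width: 0.633
```

```bash
cat >> h.py <<'E'
G=np.array([.5423,.0528]);Y=np.radians(12.05);gx=np.array([np.cos(Y),np.sin(Y)]);gy=np.array([-gx[1],gx[0]])
def go(x,y,z):
    s=sense();R=np.array(s['ee_rot']);p=np.array(s['tcp_pos']);w=np.r_[G+gx*x+gy*y,z]
    print('t',round(s['time_s'],2),'tcp gear mm',np.round([(p[:2]-G)@gx*1e3,(p[:2]-G)@gy*1e3,p[2]*1e3],1),'yaw',np.degrees(np.arctan2(R[1,0],R[0,0])),'units',np.round(R.T@(w-p)/.025,2),'F',np.round(s['wrist_force'],1),s['gripper_width'])
E
python3 -c "
from h import *
go(-.09,0,.26)"
```

```text
t 0.75 tcp gear mm [-265.4  620.9  272.6] yaw 12.386111201818006 units [ 6.87 24.87  0.64] F [ 0.4 -0.9  0.2] 0.6331570831463866
```

>>> {"name": "servo_tool", "arguments": {"deltas": [{"slide":[0.2,1,0]},{"slide":[0.2,1,0]},{"slide":[0.2,1,0]},{"slide":[0.2,1,0]},{"slide":[0.2,1,0]},{"slide":[0.2,1,0]},{"slide":[0.2,1,0]},{"slide":[0.2,1,0]},{"slide":[0.2,1,0]},{"slide":[0.2,1,0]}]}}

```text
invalid input
```

>>> {"name": "servo_tool", "arguments": {"deltas": [{"slide":[0.2,1,0]},{"slide":[0.2,1,0]},{"slide":[0.2,1,0]},{"slide":[0.2,1,0]},{"slide":[0.2,1,0]},{"slide":[0.2,1,0]},{"slide":[0.2,1,0]},{"slide":[0.2,1,0]},{"slide":[0.2,1,0]},{"slide":[0,0,0]}]}}

```text
invalid input
```

```bash
python3 -c "
from h import *
go(-.09,0,.26)"
```

```text
t 0.75 tcp gear mm [-265.4  620.9  272.6] yaw 12.386111201818006 units [ 6.87 24.87  0.64] F [ 0.4 -0.9  0.2] 0.6331570831463866
```

Each row needs a spin value too.

>>> {"name": "servo_tool", "arguments": {"deltas": [{"slide":[0.2,1,0],"spin":0},{"slide":[0.2,1,0],"spin":0},{"slide":[0.2,1,0],"spin":0},{"slide":[0.2,1,0],"spin":0},{"slide":[0.2,1,0],"spin":0},{"slide":[0.2,1,0],"spin":0},{"slide":[0.2,1,0],"spin":0},{"slide":[0.2,1,0],"spin":0},{"slide":[0.2,1,0],"spin":0},{"slide":[0.2,1,0],"spin":0}]}}

```text
time_s: 1.75
tcp_pos: [0.253, 0.3585, 0.2628]
ee_rot: [[0.98, 0.197, -0.008], [0.196, -0.98, -0.022], [-0.012, 0.02, -1.0]]
wrist_force: [-0.7, 0.5, 0.4]
gripper_width: 0.006
```

```bash
python3 -c "
from h import *
go(-.09,0,.26)"
```

```text
t 1.75 tcp gear mm [-219.1  359.4  262.8] yaw 11.327624280705194 units [ 5.35 14.3   0.33] F [-0.7  0.5  0.4] 0.0063129127633965165
```

>>> {"name": "servo_tool", "arguments": {"deltas": [{"slide":[0.3,1,0],"spin":0},{"slide":[0.3,1,0],"spin":0},{"slide":[0.3,1,0],"spin":0},{"slide":[0.3,1,0],"spin":0},{"slide":[0.3,1,0],"spin":0},{"slide":[0.3,1,0],"spin":0},{"slide":[0.3,1,0],"spin":0},{"slide":[0.3,1,0],"spin":0},{"slide":[0.3,1,0],"spin":0},{"slide":[0.3,1,0],"spin":0}]}}

```text
time_s: 2.75
tcp_pos: [0.3719, 0.1123, 0.2583]
ee_rot: [[0.984, 0.177, -0.019], [0.177, -0.984, -0.03], [-0.024, 0.026, -0.999]]
wrist_force: [0.2, -0.7, 0.1]
gripper_width: 0.003
```

```bash
python3 -c "
from h import *
go(-.09,0,.26)"
```

```text
t 2.75 tcp gear mm [-154.2   93.7  258.3] yaw 10.189766632990905 units [ 2.69  3.67 -0.04] F [ 0.2 -0.7  0.1] 0.0027715578772645605
```

>>> {"name": "servo_tool", "arguments": {"deltas": [{"slide":[0.6,0.8,0],"spin":-0.1},{"slide":[0.6,0.8,0],"spin":-0.1},{"slide":[0.5,0.8,0],"spin":-0.1},{"slide":[0.5,0.7,0],"spin":0},{"slide":[0.2,0.3,0],"spin":0},{"slide":[0,0,0],"spin":0}]}}

```text
time_s: 3.35
tcp_pos: [0.4468, 0.0337, 0.2532]
ee_rot: [[0.979, 0.204, -0.028], [0.203, -0.979, -0.031], [-0.033, 0.025, -0.999]]
wrist_force: [-0.7, 0.4, -0.6]
gripper_width: 0.007
```

```bash
python3 -c "
from h import *
go(-.085,0,.185)
c=optics.capture('side');cv2.imwrite('pics/side1.png',c['frame'][:,:,::-1])
c=optics.capture('wrist');cv2.imwrite('pics/wrist1.png',c['frame'][:,:,::-1])"
```

```text
t 3.35 tcp gear mm [-97.4   1.2 253.2] yaw 11.720256736396488 units [ 0.59 -0.02  2.71] F [-0.7  0.4 -0.6] 0.007285692410799741
```

View pics/side1.png

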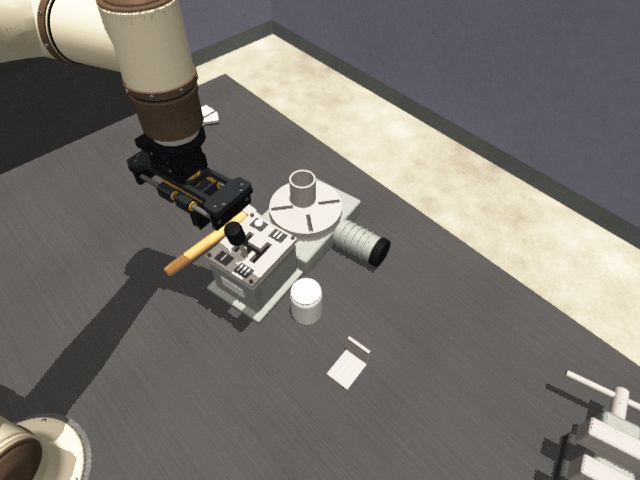

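View pics/wrist1.png

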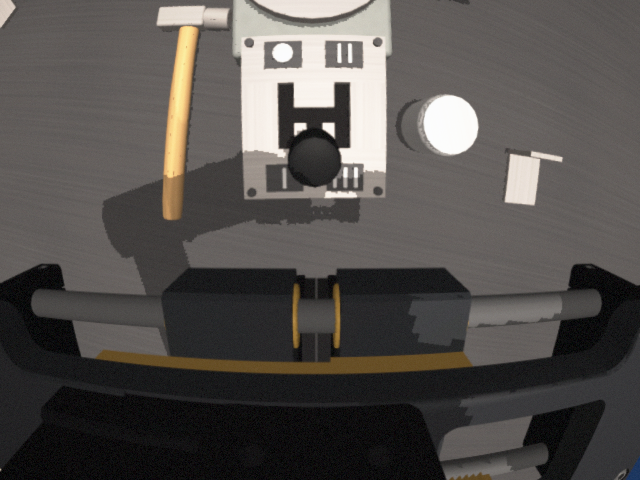

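Wrist view: knob at (314,157) sitting in the parking slot, with the shut fingers at (318,315) squarely behind it. Going down behind the knob.

>>> {"name": "servo_tool", "arguments": {"deltas": [{"slide":[0,0,0.7],"spin":0},{"slide":[0,0,0.7],"spin":0},{"slide":[0.1,0,0.7],"spin":0},{"slide":[0.1,0,0.6],"spin":0},{"slide":[0,0,0.1],"spin":0},{"slide":[0,0,0],"spin":0}]}}

```text
time_s: 4.05
tcp_pos: [0.4465, 0.0375, 0.1829]
ee_rot: [[0.977, 0.211, -0.023], [0.21, -0.977, -0.028], [-0.029, 0.022, -0.999]]
wrist_force: [-0.7, 0.3, 0.4]
gripper_width: 0.005
```

```bash
python3 -c "
from h import *
go(-.072,0,.185)"
```

```text
t 4.05 tcp gear mm [-96.9   5.1 182.9] yaw 12.138262534434144 units [ 0.99  0.21 -0.11] F [-0.7  0.3  0.4] 0.005296579178531418
```

>>> {"name": "servo_tool", "arguments": {"deltas": [{"slide":[0.4,0.1,-0.05],"spin":0},{"slide":[0.4,0.1,-0.05],"spin":0},{"slide":[0.2,0,0],"spin":0},{"slide":[0.2,0,0],"spin":0},{"slide":[0.2,0,0],"spin":0},{"slide":[0,0,0],"spin":0}]}}

```text
time_s: 4.65
tcp_pos: [0.4871, 0.0416, 0.1879]
ee_rot: [[0.977, 0.212, -0.017], [0.211, -0.977, -0.026], [-0.022, 0.022, -1.0]]
wrist_force: [0.6, -0.5, -0.6]
gripper_width: 0.005
```

```bash
python3 -c "
from h import *
go(-.027,0,.185)
c=optics.capture('wrist');cv2.imwrite('pics/wrist2.png',c['frame'][:,:,::-1])"
```

```text
t 4.65 tcp gear mm [-56.3   0.5 187.9] yaw 12.194096115489968 units [1.17 0.02 0.09] F [ 0.6 -0.5 -0.6] 0.005066734985664357
```

View pics/wrist2.png

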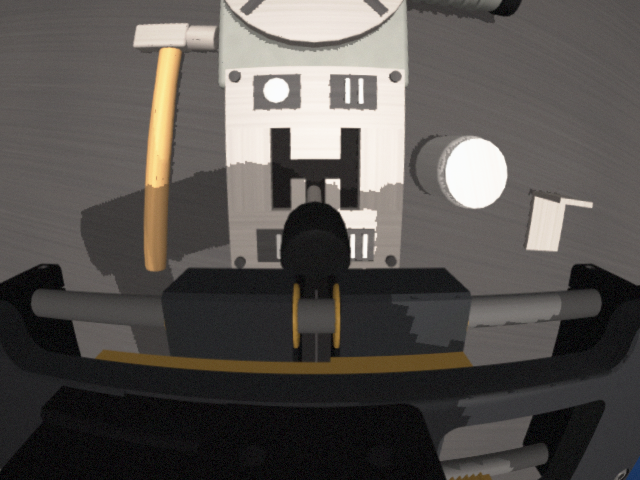

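Knob at (316,240), touching or close to the fingertips; no force yet. Pushing on slowly.

>>> {"name": "servo_tool", "arguments": {"deltas": [{"slide":[0.2,0,0.03],"spin":0},{"slide":[0.2,0,0.03],"spin":0},{"slide":[0.2,0,0],"spin":0},{"slide":[0,0,0],"spin":0}]}}

```text
time_s: 5.1
tcp_pos: [0.5016, 0.0439, 0.1887]
ee_rot: [[0.977, 0.213, -0.017], [0.212, -0.977, -0.028], [-0.023, 0.024, -0.999]]
wrist_force: [0.3, 0.7, 0.1]
gripper_width: 0.007
```

```bash
python3 -c "
from h import *
go(-.027,0,.185)
c=optics.capture('wrist');cv2.imwrite('pics/wrist3.png',c['frame'][:,:,::-1])
c=optics.capture('side');cv2.imwrite('pics/side3.png',cv2.resize(c['frame'][160:320,160:360,::-1],None,fx=4,fy=4))"
```

```text
t 5.1 tcp gear mm [-41.7  -0.2 188.7] yaw 12.251356477114838 units [ 0.59 -0.01  0.13] F [0.3 0.7 0.1] 0.0065764959851277996
```

View pics/wrist3.png

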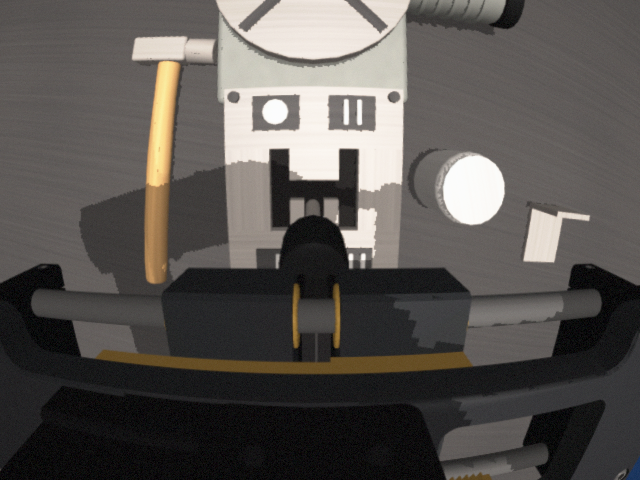

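View pics/side3.png

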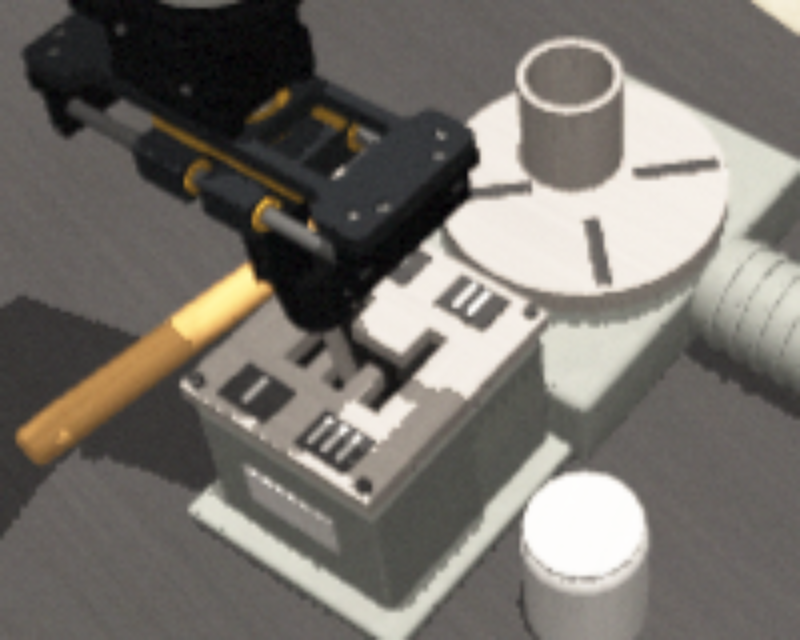

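The knob is moving with the fingers. The stem at (313,208) in the wrist view is still short of the cross channel.

>>> {"name": "servo_tool", "arguments": {"deltas": [{"slide":[0.2,0,0.08],"spin":0},{"slide":[0.2,0,0.08],"spin":0},{"slide":[0.1,0,0],"spin":0},{"slide":[0,0,0],"spin":0}]}}

```text
time_s: 5.6
tcp_pos: [0.5167, 0.0462, 0.1903]
ee_rot: [[0.977, 0.215, -0.008], [0.215, -0.976, -0.029], [-0.014, 0.026, -1.0]]
wrist_force: [0.2, 0.1, 0.1]
gripper_width: 0.008
```

```bash
python3 -c "
from h import *
go(-.027,0,.185)
c=optics.capture('wrist');cv2.imwrite('pics/wrist4.png',cv2.resize(c['frame'][60:300,200:440,::-1],None,fx=2.4,fy=2.4))
c=optics.capture('side');cv2.imwrite('pics/side4.png',cv2.resize(c['frame'][160:320,160:360,::-1],None,fx=4,fy=4))"
```

```text
t 5.6 tcp gear mm [-26.4  -1.2 190.3] yaw 12.400401908202996 units [-0.02 -0.05  0.21] F [0.2 0.1 0.1] 0.008420907289362255
```

View pics/wrist4.png

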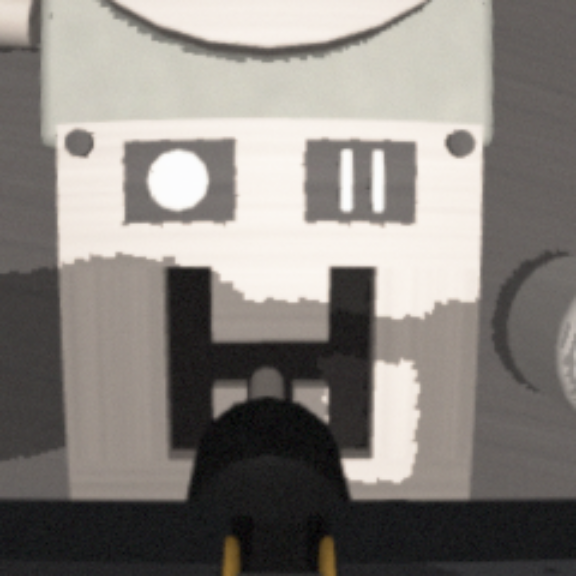

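View pics/side4.png

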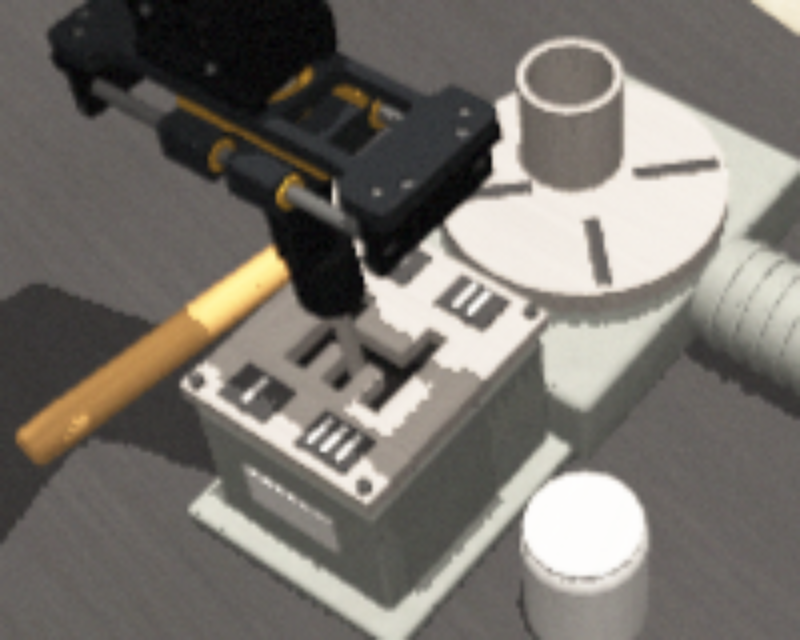

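The lever is near the channel, but the stem is too hidden to judge. I'll back off, move round to the -y side and measure the knob there.

>>> {"name": "servo_tool", "arguments": {"deltas": [{"slide":[-0.6,0,0],"spin":0},{"slide":[-0.8,0,0.1],"spin":0},{"slide":[-0.2,0.6,0.1],"spin":0},{"slide":[0,0.8,0],"spin":0},{"slide":[0,0.8,0],"spin":0},{"slide":[0,0.3,0],"spin":0},{"slide":[0,0,0],"spin":0}]}}

```text
time_s: 6.4
tcp_pos: [0.4885, -0.0277, 0.1834]
ee_rot: [[0.976, 0.216, -0.014], [0.215, -0.976, -0.03], [-0.02, 0.027, -0.999]]
wrist_force: [-0.6, -0.4, 0.0]
gripper_width: 0.006
```

```bash
python3 -c "
from h import *
go(-.0,-.06,.185)
for n in('wrist','side','top'):
  c=optics.capture(n);cv2.imwrite('pics/%s5.png'%n,c['frame'][:,:,::-1])"
```

```text
t 6.4 tcp gear mm [-69.4 -67.5 183.4] yaw 12.434898091618843 units [ 2.78 -0.28 -0.13] F [-0.6 -0.4  0. ] 0.006190636563570897
```

View pics/wrist5.png

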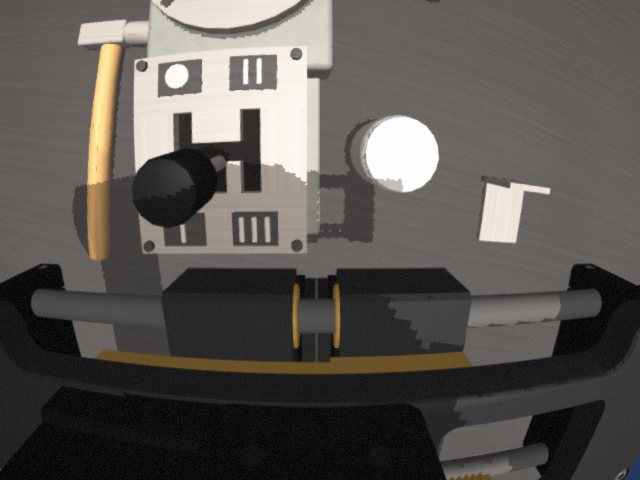

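View pics/side5.png

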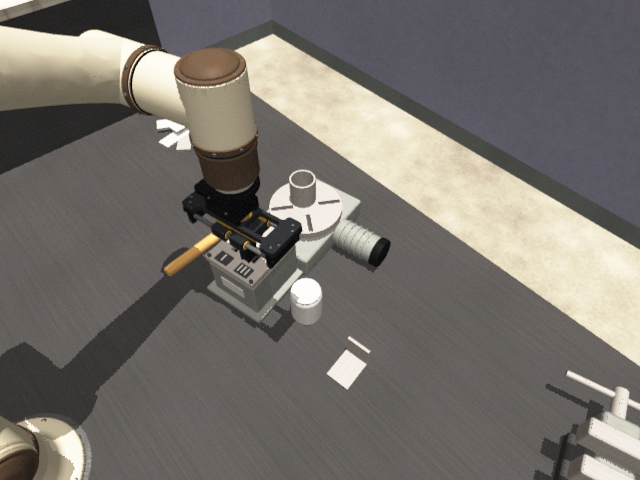

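View pics/top5.png

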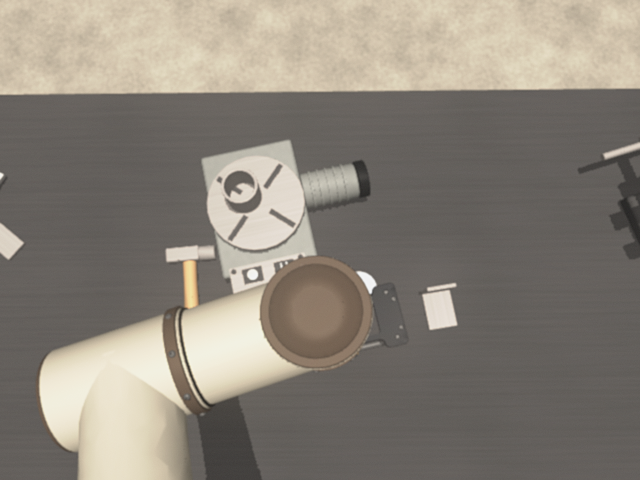

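```bash
cat >> h.py <<'E'
def wplane(c,p,z):
    K=c['camera_matrix'];d=np.array([p[0]-K[0,2],p[1]-K[1,2]]);rr=np.hypot(*d);th=rr/K[0,0]
    v=np.r_[d/rr*np.sin(th),np.cos(th)];w=np.array(c['rotation'])@v;e=np.array(c['eye']);q=e+w*(z-e[2])/w[2]
    return np.round([(q[:2]-G)@gx*1e3,(q[:2]-G)@gy*1e3],1)
def wpix(c,x,y,z):
    K=c['camera_matrix'];v=np.array(c['rotation']).T@(np.r_[G+gx*x+gy*y,z]-np.array(c['eye']));t=np.arctan2(np.hypot(v[0],v[1]),v[2]);d=v[:2]/np.hypot(v[0],v[1])*t*K[0,0]
    return d+K[:2,2]
E
python3 -c "
from h import *
c=optics.capture('wrist')
for p in((141,66),(296,54),(297,245),(149,246)):print('screw',wplane(c,p,.122))
im=cv2.resize(c['frame'][100:260,90:290,::-1],None,fx=4,fy=4,interpolation=cv2.INTER_CUBIC);cv2.imwrite('pics/w5c.png',im)
"
```

```text
screw [64.2 58.9]
screw [ 64.9 -52.8]
screw [-68.1 -54.2]
screw [-69.1  57.3]
```

View pics/w5c.png

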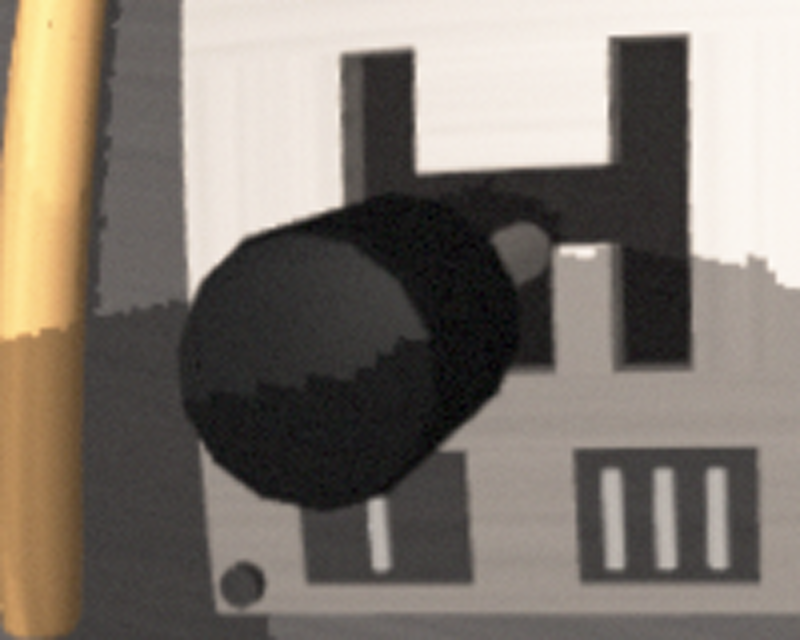

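```bash
python3 -c "
from h import *
c=optics.capture('wrist')
o=np.array([-2,2.3])
print('top',wplane(c,(167,193),.22)-o,'stem',wplane(c,(222.5,161),.122)-o,wplane(c,(222.5,161),.11)-o)
for k in (-14,-7,0): print(k,wpix(c,k/1000-.002,.0023,.122))
"
```

```text
top [-16.3  -1.3] stem [-6.5 -4.9] [-6.9 -2.2]
-14 [215.81654727 171.93479949]
-7 [215.59352958 161.86587377]
0 [215.41801276 151.77675947]
```

```bash
python3 -c "
from h import *
c=optics.capture('wrist')
for a in (0,-.04,-.08):
  f=lambda L:(wpix(c,L*np.sin(a)-.002,.0023,.01+L*np.cos(a))-[90,100])*4
  im=None
  print(a,[np.round(f(L)) for L in (.21,.189,.168,.130,.112,.1)])
"
```

```text
0 [array([292., 224.]), array([355., 218.]), array([406., 214.]), array([476., 209.]), array([503., 207.]), array([518., 206.])]
-0.04 [array([296., 300.]), array([357., 280.]), array([407., 263.]), array([477., 241.]), array([503., 233.]), array([519., 228.])]
-0.08 [array([301., 376.]), array([361., 340.]), array([410., 312.]), array([478., 273.]), array([504., 259.]), array([519., 250.])]
```

```bash
python3 -c "
from h import *
c=optics.capture('wrist')
sh=np.array([-69.4+26.4,-67.5+1.2,183.4-190.3])/1e3
print('screw',(wpix(c,*(np.array([.066-.002,.055+.0023,.122])+sh))-[200,60])*2.4)
for a in (0.,-.04,-.08,-.12):
  f=lambda L:(wpix(c,*(np.array([L*np.sin(a)-.002,.0023,.01+L*np.cos(a)])+sh))-[200,60])*2.4
  print(a,[np.round(f(L)) for L in (.21,.189,.168,.130,.112,.1)])
s=np.array(sense()['tcp_pos']);R=np.array(sense()['ee_rot'])
K=c['camera_matrix']
for L in (0,.0187,.04,.06):
  p=s-R[:,2]*L; v=np.array(c['rotation']).T@(p-c['eye']);t=np.arctan2(np.hypot(v[0],v[1]),v[2]);print(L,v[:2]/np.hypot(v[0],v[1])*t*K[0,0]+K[:2,2])
"
```

```text
screw [ 80.3567147  140.99396174]
0.0 [array([275., 451.]), array([273., 425.]), array([271., 404.]), array([269., 374.]), array([268., 363.]), array([267., 356.])]
-0.04 [array([275., 493.]), array([273., 459.]), array([271., 431.]), array([269., 392.]), array([268., 378.]), array([267., 369.])]
-0.08 [array([275., 533.]), array([272., 492.]), array([271., 458.]), array([268., 410.]), array([267., 392.]), array([267., 382.])]
-0.12 [array([274., 571.]), array([272., 523.]), array([270., 484.]), array([268., 428.]), array([267., 407.]), array([267., 394.])]
0 [316.76800616 276.28668877]
0.0187 [316.84348432 288.27913341]
0.04 [316.94803957 305.01366305]
0.06 [317.07023738 324.75721165]
```

```bash
python3 -c "
from h import *
c=optics.capture('wrist')
for nm,T in(('w1',(-97.4,1.2,253.2)),('w2',(-56.3,.5,187.9)),('w3',(-41.7,-.2,188.7))):
  sh=(np.array([-69.4,-67.5,183.4])-T)/1e3
  print(nm,'screw',wpix(c,*(np.array([.066-.002,.055+.0023,.122])+sh)))
  for a in (-.04,-.08,-.12,-.16,-.21):
    f=lambda L,dx=0:wpix(c,*(np.array([L*np.sin(a)-.002+dx*np.cos(a),.0023,.01+L*np.cos(a)-dx*np.sin(a)])+sh)).round()
    print(a,'top c',f(.21),'top front edge',f(.21,.017),'under front edge',f(.168,.017),'stem110',f(.112))
"
python3 -c "
import cv2
for i in(2,3):
  im=cv2.imread('pics/wrist%d.png'%i)[150:300,215:415];cv2.imwrite('pics/w%dc.png'%i,cv2.convertScaleAbs(cv2.resize(im,None,fx=4,fy=4,interpolation=2),alpha=2))"
```

```text
w1 screw [251.34178326  45.46523931]
-0.04 top c [317. 119.] top front edge [318.  91.] under front edge [316.  97.] stem110 [314. 123.]
-0.08 top c [317. 132.] top front edge [318. 105.] under front edge [316. 107.] stem110 [314. 128.]
-0.12 top c [317. 146.] top front edge [317. 118.] under front edge [316. 116.] stem110 [314. 133.]
-0.16 top c [317. 160.] top front edge [317. 132.] under front edge [316. 125.] stem110 [314. 138.]
-0.21 top c [317. 176.] top front edge [317. 150.] under front edge [315. 137.] stem110 [314. 145.]
w2 screw [235.71002572  76.57621877]
-0.04 top c [319. 202.] top front edge [320. 163.] under front edge [317. 157.] stem110 [314. 176.]
-0.08 top c [319. 220.] top front edge [320. 182.] under front edge [317. 169.] stem110 [314. 182.]
-0.12 top c [319. 238.] top front edge [319. 202.] under front edge [317. 181.] stem110 [314. 188.]
-0.16 top c [318. 255.] top front edge [319. 220.] under front edge [317. 194.] stem110 [314. 195.]
-0.21 top c [318. 275.] top front edge [319. 243.] under front edge [316. 209.] stem110 [314. 202.]
w3 screw [234.61656244  97.03629543]
-0.04 top c [317. 234.] top front edge [318. 196.] under front edge [315. 183.] stem110 [313. 196.]
-0.08 top c [317. 252.] top front edge [318. 215.] under front edge [315. 196.] stem110 [313. 203.]
-0.12 top c [317. 269.] top front edge [317. 234.] under front edge [315. 208.] stem110 [313. 209.]
-0.16 top c [316. 285.] top front edge [317. 252.] under front edge [315. 220.] stem110 [313. 215.]
-0.21 top c [316. 303.] top front edge [317. 273.] under front edge [315. 234.] stem110 [313. 222.]
```

View pics/w2c.png

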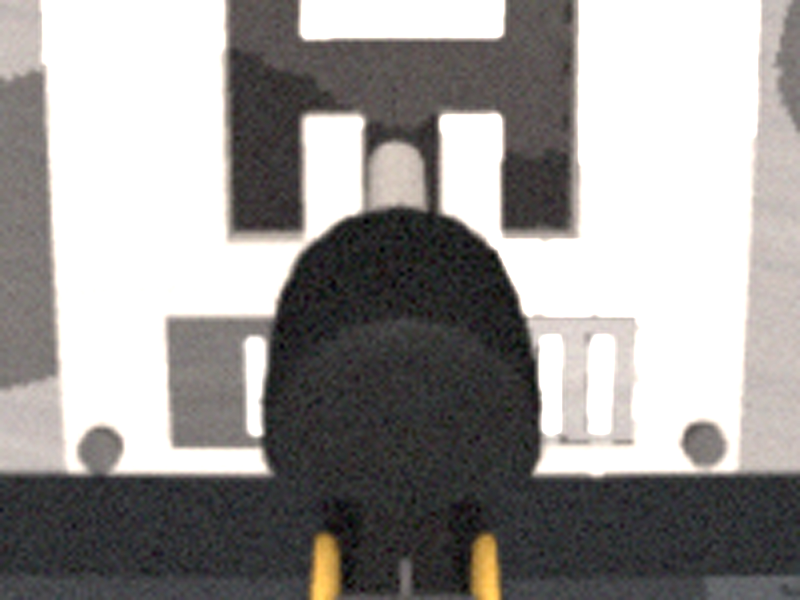

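View pics/w3c.png

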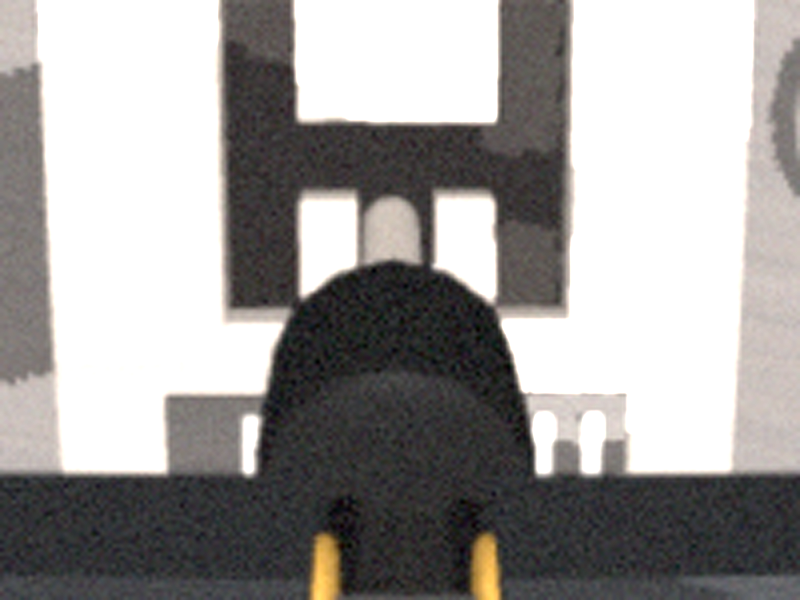

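```bash
python3 -c "
from h import *
t=optics.capture('top')
def gp(p):return np.round([(p[:2]-G)@gx*1e3,(p[:2]-G)@gy*1e3],1)
a=(268/4.5-.4+215,373/4.5-.4+240)
print(gp(plane(t,a,.215)),gp(plane(t,a,.195)))
go(0,-.06,.185)
"
```

```text
[-36.6   1.3] [-35.1   2.7]
t 6.85 tcp gear mm [-69.2 -66.1 183.8] yaw 12.59173598323765 units [ 2.77 -0.21 -0.11] F [0.3 0.3 0.2] 0.0014077739173060614
```

```bash
python3 -c "
import cv2
im=cv2.imread('pics/side5.png')[180:300,170:330];cv2.imwrite('pics/s5c.png',cv2.convertScaleAbs(cv2.resize(im,None,fx=5,fy=5,interpolation=2),alpha=1.8))"
```

```text
(no output)
```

View pics/s5c.png

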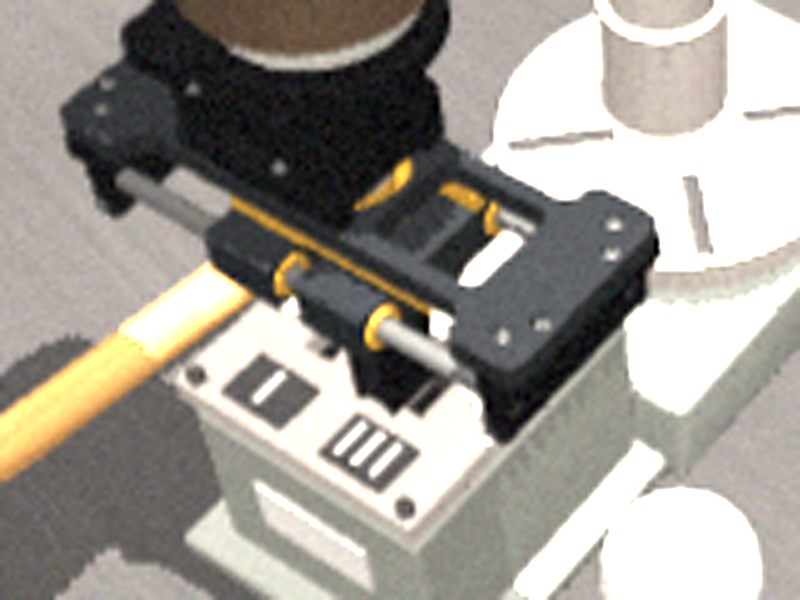

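```bash
python3 -c "
from h import *
c=optics.capture('side');s=sense();p=np.array(s['tcp_pos']);R=np.array(s['ee_rot'])
def px(q):
  v=np.array(c['rotation']).T@(q-c['eye']);K=c['camera_matrix'];u=K@(v/v[2]);return np.round(((u[:2])-[170,180])*5)
for x in(-9.5,0,9.5):
  for y in(-15,0,15):
    print(x,y,px(p+R@np.array([x,y,0])/1e3),px(p+R@np.array([x,y,-50])/1e3))
"
```

```text
-9.5 -15 [348. 434.] [327. 347.]
-9.5 0 [379. 453.] [360. 366.]
-9.5 15 [411. 472.] [393. 386.]
0 -15 [365. 417.] [345. 330.]
0 0 [397. 436.] [378. 349.]
0 15 [428. 454.] [411. 368.]
9.5 -15 [382. 400.] [363. 312.]
9.5 0 [414. 418.] [396. 331.]
9.5 15 [445. 437.] [429. 350.]
```

```bash
python3 -c "
from h import *
c=optics.capture('side');im=c['frame'][220:280,205:285,::-1].astype(float)
im=(255*(im/255)**.45).astype(np.uint8)
cv2.imwrite('pics/s6c.png',cv2.resize(im,None,fx=10,fy=10,interpolation=0))"
```

```text
(no output)
```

View pics/s6c.png

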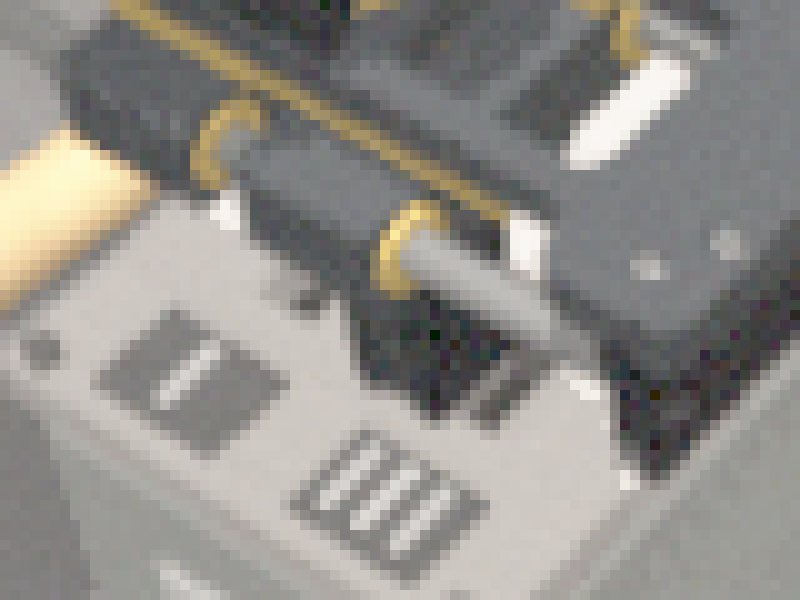

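The lever still leans about -0.08, so the stem is at about -8 mm and not yet in the channel. The shut fingertips also look about 25 mm higher in the side view than the TCP. I'll go back behind the knob, lower, at TCP z of about 160 mm, and push on.

>>> {"name": "servo_tool", "arguments": {"deltas": [{"slide":[-0.2,-0.8,0.3],"spin":0},{"slide":[0,-0.8,0.3],"spin":0},{"slide":[0,-0.8,0.2],"spin":0},{"slide":[0,-0.3,0],"spin":0},{"slide":[0,0,0],"spin":0}]}}

```text
time_s: 7.45
tcp_pos: [0.4686, 0.0398, 0.1622]
ee_rot: [[0.976, 0.218, -0.011], [0.217, -0.976, -0.03], [-0.017, 0.027, -0.999]]
wrist_force: [0.4, 0.1, -0.4]
gripper_width: 0.009
```

```bash
cat >> h.py <<'E'
def snap(k):
    c=optics.capture('wrist');f=c['frame'][120:300,200:440,::-1];f=(255*(f/255.)**.6).astype(np.uint8)
    cv2.imwrite('pics/w%s.png'%k,cv2.resize(f,None,fx=3.3,fy=3.3,interpolation=2))
    c=optics.capture('side');f=c['frame'][180:300,190:350,::-1];f=(255*(f/255.)**.6).astype(np.uint8)
    cv2.imwrite('pics/s%s.png'%k,cv2.resize(f,None,fx=5,fy=5,interpolation=2))
E
python3 -c "
from h import *
go(-.03,0,.16);snap('7')"
```

```text
t 7.45 tcp gear mm [-74.7   2.7 162.2] yaw 12.560417003695818 units [1.79 0.12 0.06] F [ 0.4  0.1 -0.4] 0.009440418328139907
```

View pics/s7.png

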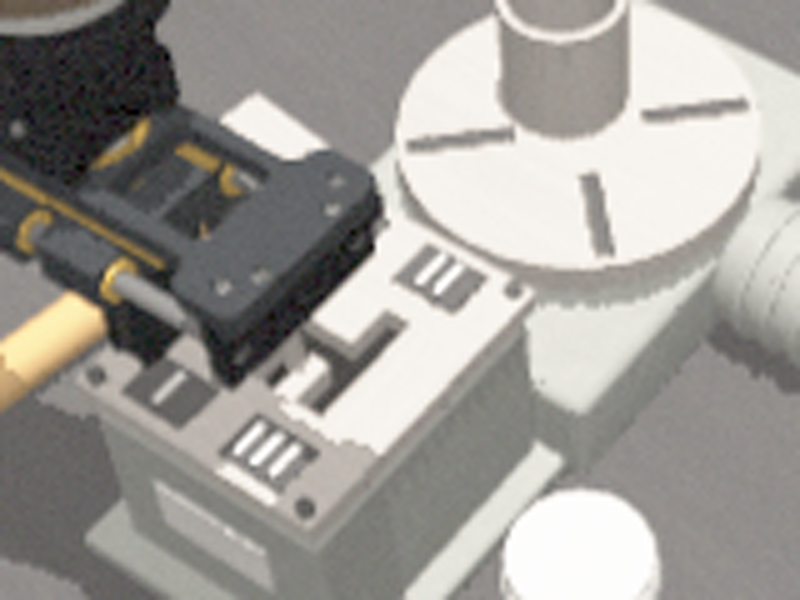

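View pics/w7.png

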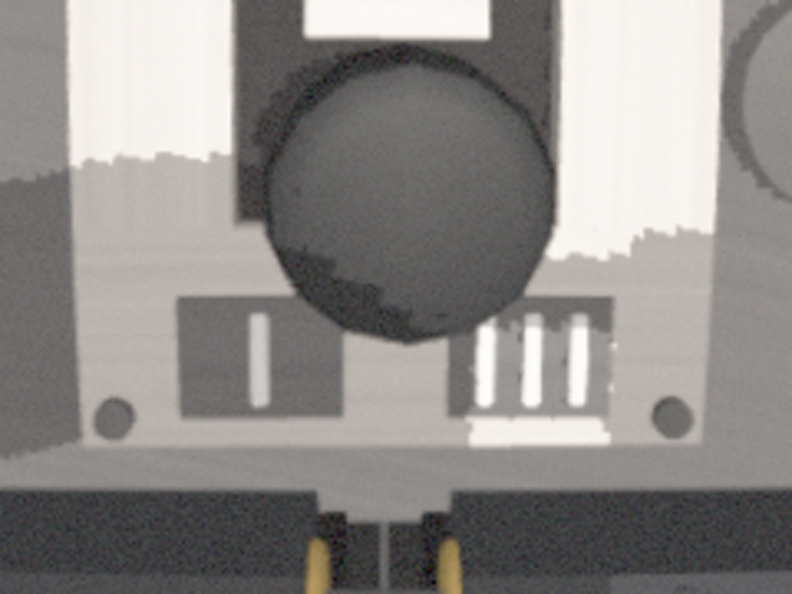

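```bash
cat >> h.py <<'E'
def lean(c,ptop,screws):
    # screws: pixel list; known gear coords mm
    S=np.array([[66,55],[66,-55],[-66,-55],[-66,55]]);o=[]
    for i,p in screws:o.append(wplane(c,p,.122)-S[i])
    o=np.mean(o,0);q=wplane(c,ptop,.219)-o
    print('offset',o,'top',q,'lean',np.round(q/210,3),'knob',np.round(q*.9,1))
E
python3 -c "
from h import *
c=optics.capture('wrist')
f=lambda x,y:(x/3.3+200,y/3.3+120)
lean(c,f(411,205),[(3,f(114,418)),(2,f(672,417))])
"
```

```text
offset [-2.75 -1.1 ] top [-15.55   2.4 ] lean [-0.074  0.011] knob [-14.    2.2]
```

>>> {"name": "servo_tool", "arguments": {"deltas": [{"slide":[0.4,0.1,0.05],"spin":0},{"slide":[0.4,0,0.05],"spin":0},{"slide":[0.3,0,0],"spin":0},{"slide":[0,0,0],"spin":0}]}}

```text
time_s: 8.0
tcp_pos: [0.4993, 0.0408, 0.1596]
ee_rot: [[0.977, 0.213, -0.011], [0.213, -0.977, -0.03], [-0.017, 0.027, -0.999]]
wrist_force: [-2.4, 0.1, 1.8]
gripper_width: 0.007
```

```bash
python3 -c "
from h import *
go(-.03,0,.16);snap('8')"
```

```text
t 8.0 tcp gear mm [-44.6  -2.8 159.6] yaw 12.282852666114652 units [ 0.58 -0.11 -0.03] F [-2.4  0.1  1.8] 0.006715497739948385
```

View pics/s8.png

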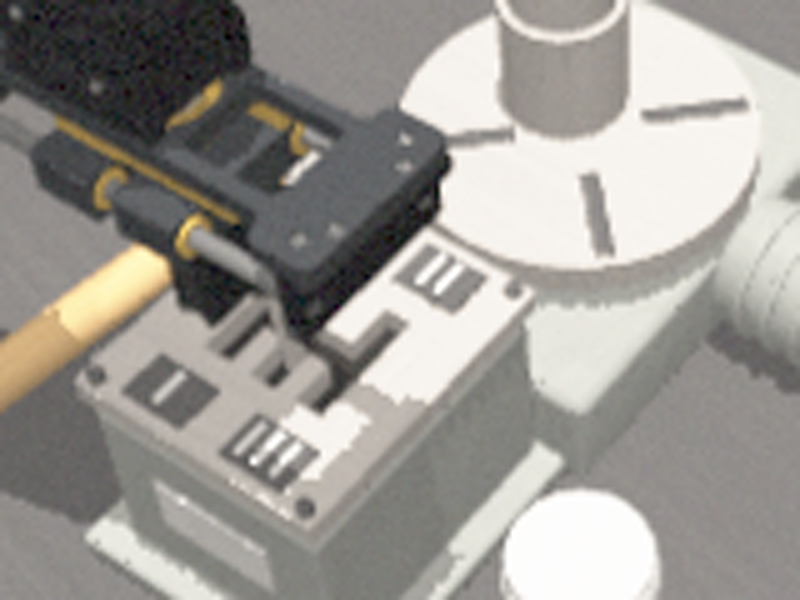

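View pics/w8.png

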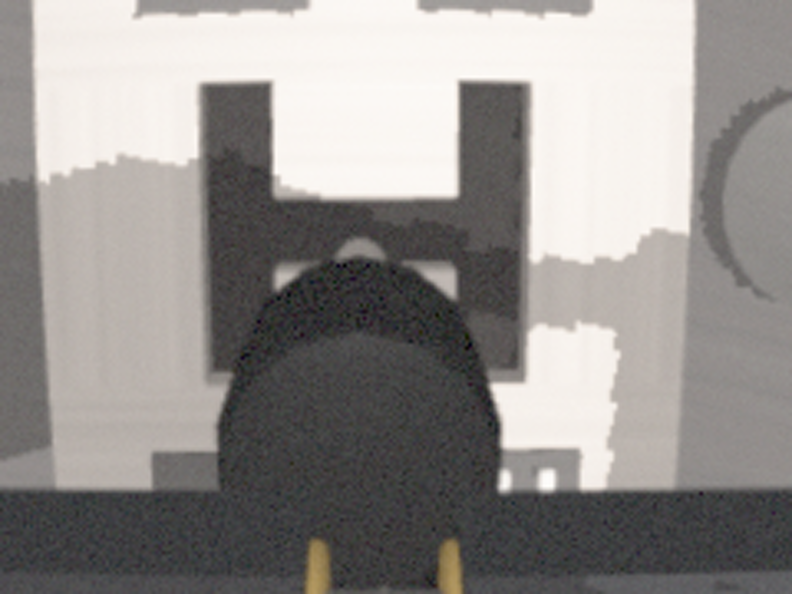

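```bash
python3 -c "
from h import *
c=optics.capture('wrist')
f=lambda x,y:(x/3.3+200,y/3.3+120)
o=np.array([-2.5,0])
for z,p in((.122,f(202,86)),(.122,f(458,200)),(.122,f(272,200))):print('slot corners',wplane(c,p,z))
print('top front edge',wplane(c,f(358,333),.219)-o,'sides',wplane(c,f(220,430),.219)-o,wplane(c,f(500,430),.219)-o)
"
```

```text
slot corners [25.1 30.7]
slot corners [  3.6 -17. ]
slot corners [ 3.5 17.7]
top front edge [-0.3  2.3] sides [-11.3  17.9] [-11.4 -13.6]
```

Contact now, at 2.4 N with the TCP at -44.6. The knob is about 14 mm short of the channel.

>>> {"name": "servo_tool", "arguments": {"deltas": [{"slide":[0.2,0,0],"spin":0},{"slide":[0.2,0,0],"spin":0},{"slide":[0.15,0,0],"spin":0},{"slide":[0,0,0],"spin":0}]}}

```text
time_s: 8.55
tcp_pos: [0.5114, 0.0437, 0.1597]
ee_rot: [[0.977, 0.214, -0.013], [0.213, -0.976, -0.03], [-0.019, 0.027, -0.999]]
wrist_force: [-0.9, 0.3, 1.2]
gripper_width: 0.005
```

```bash
python3 -c "
from h import *
go(-.03,0,.16);snap('9')"
```

```text
t 8.55 tcp gear mm [-32.2  -2.5 159.7] yaw 12.32906667314208 units [ 0.09 -0.1  -0.02] F [-0.9  0.3  1.2] 0.0046876085043446765
```

View pics/s9.png

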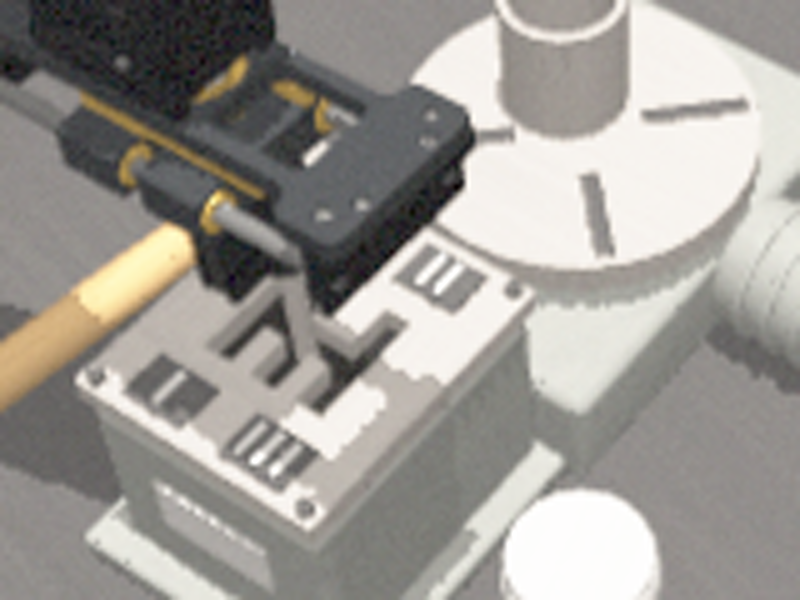

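View pics/w9.png

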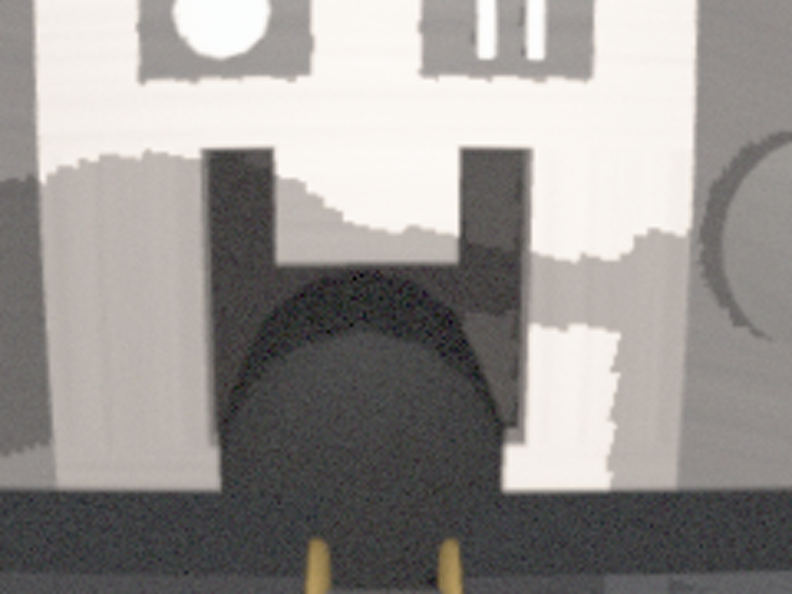

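```bash
python3 -c "
from h import *
c=optics.capture('wrist')
f=lambda x,y:(x/3.3+200,y/3.3+120)
for p in((272,265),(460,265),(203,148),(531,148)):print('slot corners',wplane(c,f(*p),.122))
print('top front edge',wplane(c,f(360,333),.2198),wplane(c,f(220,440),.22),wplane(c,f(502,440),.22))
"
```

```text
slot corners [ 4. 18.]
slot corners [  4.  -17.5]
slot corners [26.3 30.7]
slot corners [ 26.4 -30.5]
top front edge [10.3  2.3] [-1.8 17.9] [ -1.8 -13.7]
```

The top front edge puts the knob top at about -3.7 mm, so lean is about -0.018. A little further.

>>> {"name": "servo_tool", "arguments": {"deltas": [{"slide":[0.12,0,0],"spin":0},{"slide":[0.05,0,0],"spin":0},{"slide":[0,0,0],"spin":0}]}}

```text
time_s: 9.0
tcp_pos: [0.5151, 0.0444, 0.1597]
ee_rot: [[0.977, 0.214, -0.013], [0.214, -0.976, -0.03], [-0.019, 0.027, -0.999]]
wrist_force: [-1.9, -0.0, 1.9]
gripper_width: 0.005
```

```bash
python3 -c "
from h import *
go(-.03,0,.16);snap('10')"
```

```text
t 9.0 tcp gear mm [-28.4  -2.5 159.7] yaw 12.33228991064969 units [-0.06 -0.1  -0.01] F [-1.9 -0.   1.9] 0.005338136829116894
```

View pics/w10.png

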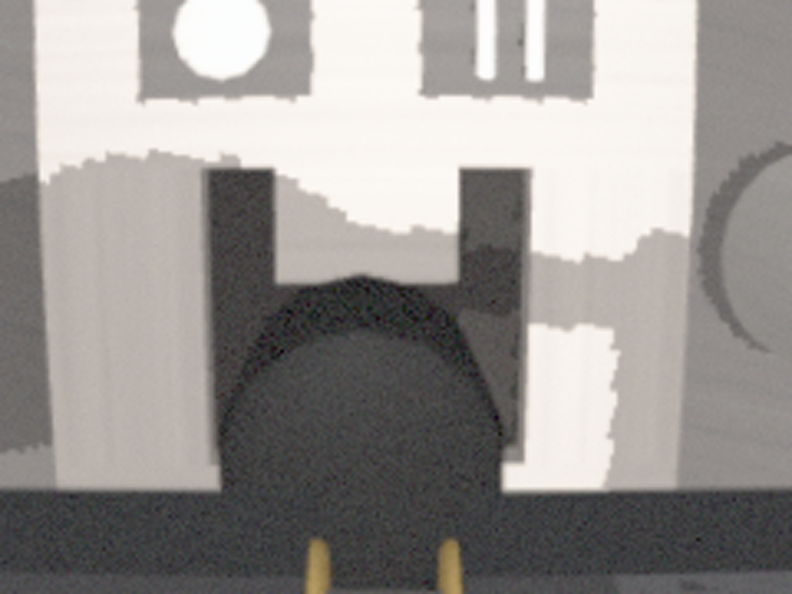

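View pics/s10.png

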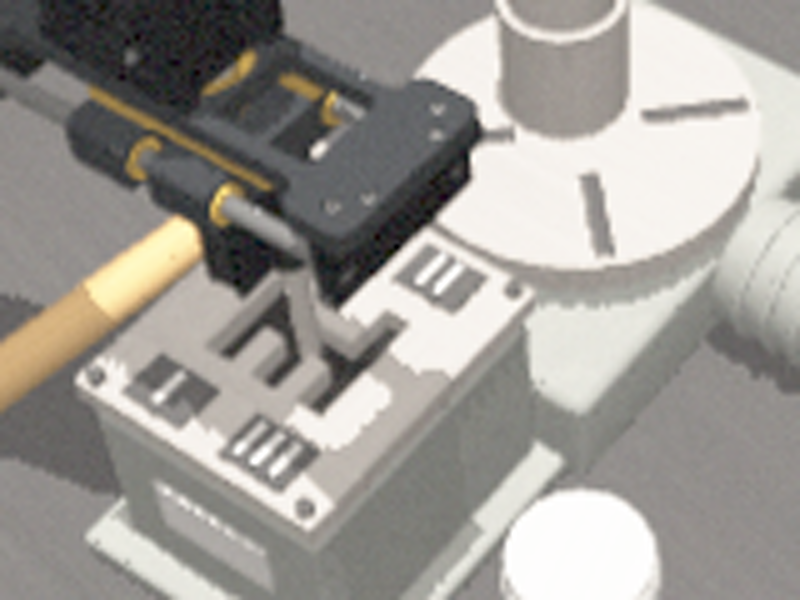

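The knob is now about upright in the cross channel. Backing off and going round to the -y side, with a look on the way.

>>> {"name": "servo_tool", "arguments": {"deltas": [{"slide":[-0.7,0,0],"spin":0},{"slide":[-0.7,0,0],"spin":0},{"slide":[-0.2,0.6,0],"spin":0},{"slide":[0,0.8,0],"spin":0},{"slide":[0,0.8,0],"spin":0},{"slide":[0,0.3,0],"spin":0},{"slide":[0,0,0],"spin":0}]}}

```text
time_s: 9.8
tcp_pos: [0.4937, -0.028, 0.1627]
ee_rot: [[0.977, 0.215, -0.003], [0.215, -0.976, -0.029], [-0.009, 0.027, -1.0]]
wrist_force: [-1.1, -0.9, 0.3]
gripper_width: 0.01
```

```bash
cat >> h.py <<'E'
def snapw(k):
    c=optics.capture('wrist');f=c['frame'][20:300,60:440,::-1];f=(255*(f/255.)**.6).astype(np.uint8)
    cv2.imwrite('pics/w%s.png'%k,cv2.resize(f,None,fx=2,fy=2,interpolation=2))
    return c
E
python3 -c "
from h import *
go(0,-.06,.16);c=snapw('11')
for a in (.03,0,-.03):
  f=lambda L:(wpix(c,L*np.sin(a)-.0025,.001,.01+L*np.cos(a))-[60,20])*2
  print(a,np.round(f(.21)))
print((wpix(c,.066-.0025,.055+.001,.122)-[60,20])*2,(wpix(c,-.066-.0025,.055+.001,.122)-[60,20])*2)
"
```

```text
t 9.8 tcp gear mm [-64.4 -68.9 162.7] yaw 12.435296446434336 units [ 2.58 -0.34  0.08] F [-1.1 -0.9  0.3] 0.010274748602120284
0.03 [160. 269.]
0 [161. 301.]
-0.03 [163. 334.]
[138.025088    99.23541633] [153.7083352  481.36976685]
```

View pics/w11.png

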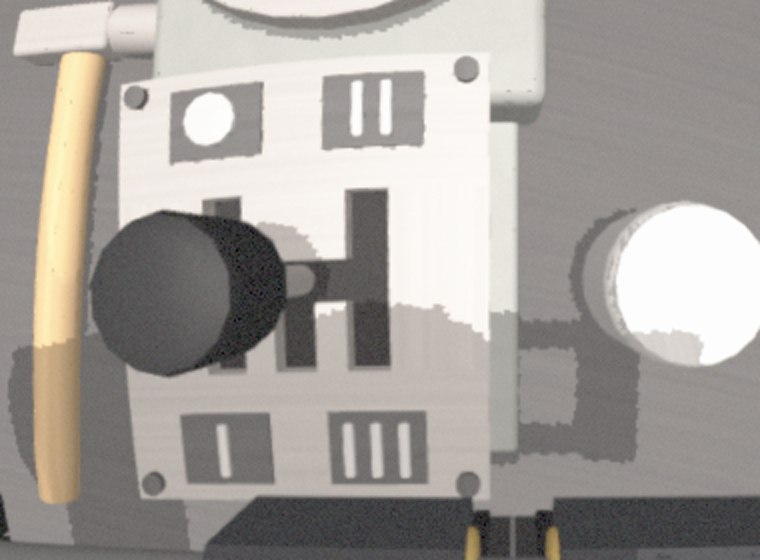

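Upright: the knob top is at (160,293) in the crop against 301 predicted for zero lean, and the stem is in the cross channel. Now going alongside on the -y side.

>>> {"name": "servo_tool", "arguments": {"deltas": [{"slide":[0.8,0,0],"spin":0},{"slide":[0.8,0,0],"spin":0},{"slide":[0.7,0,0.05],"spin":0.05},{"slide":[0.3,-0.3,0.05],"spin":0},{"slide":[0,-0.3,0],"spin":0},{"slide":[0,0,0],"spin":0}]}}

```text
time_s: 10.45
tcp_pos: [0.5554, 0.0049, 0.1583]
ee_rot: [[0.977, 0.211, -0.003], [0.211, -0.977, -0.028], [-0.009, 0.027, -1.0]]
wrist_force: [0.1, -0.8, 0.2]
gripper_width: 0.004
```

```bash
python3 -c "
from h import *
go(0,0.01,.16);c=snapw('12');snap('12b')
"
```

```text
t 10.45 tcp gear mm [  2.8 -49.5 158.3] yaw 12.171211689735348 units [-0.11 -2.38 -0.13] F [ 0.1 -0.8  0.2] 0.004450190472550965
```

View pics/w12.png

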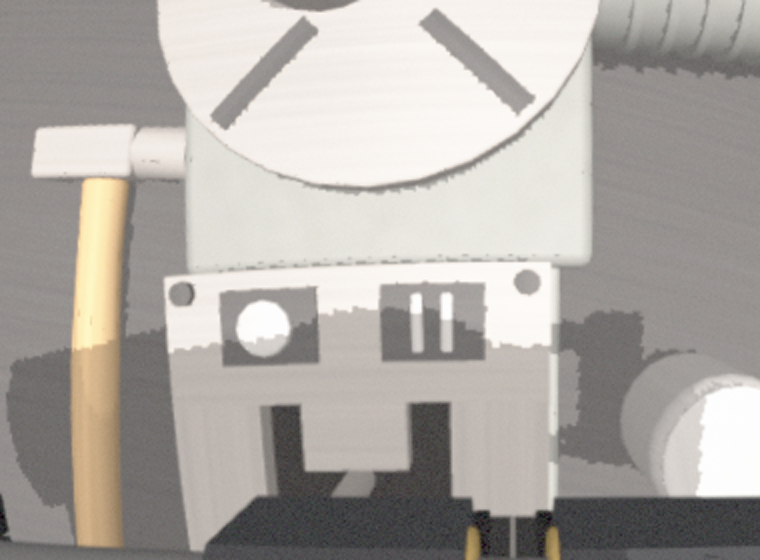

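View pics/s12b.png

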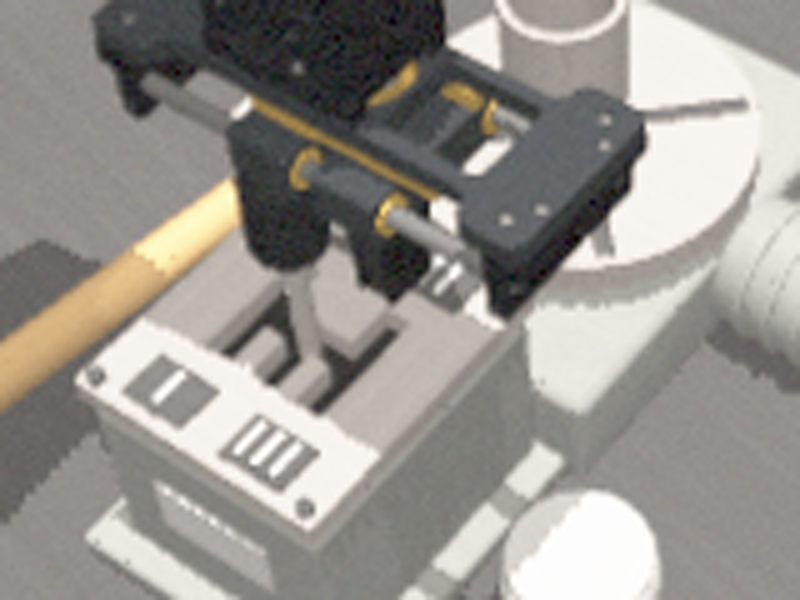

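Side view: the stem stands upright in the channel at (305,330), with the fingers lined up beside the knob. Pushing +y (tool -y).

>>> {"name": "servo_tool", "arguments": {"deltas": [{"slide":[0,-0.4,-0.03],"spin":0},{"slide":[0,-0.3,-0.03],"spin":0},{"slide":[0,-0.2,0],"spin":0},{"slide":[0,-0.2,0],"spin":0},{"slide":[0,-0.2,0],"spin":0},{"slide":[0,0,0],"spin":0}]}}

```text
time_s: 11.2
tcp_pos: [0.5472, 0.0374, 0.1609]
ee_rot: [[0.978, 0.21, -0.0], [0.21, -0.977, -0.029], [-0.006, 0.028, -1.0]]
wrist_force: [0.3, -1.4, -0.9]
gripper_width: 0.008
```

```bash
python3 -c "
from h import *
go(0,0.01,.16);snap('13')
"
```

```text
t 11.2 tcp gear mm [  1.6 -16.1 160.9] yaw 12.120523690681845 units [-0.06 -1.04  0.01] F [ 0.3 -1.4 -0.9] 0.0078426436314248
```

View pics/s13.png

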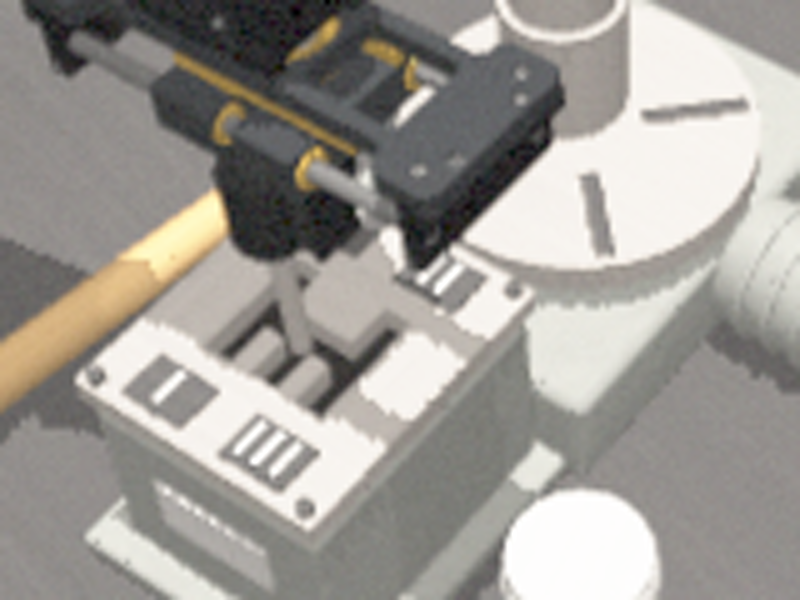

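The lever is following along the channel with low force. Continuing.

>>> {"name": "servo_tool", "arguments": {"deltas": [{"slide":[0,-0.2,0],"spin":0},{"slide":[0,-0.2,0],"spin":0},{"slide":[0,-0.2,0],"spin":0},{"slide":[0,-0.2,0],"spin":0},{"slide":[0,-0.1,0],"spin":0},{"slide":[0,0,0],"spin":0}]}}

```text
time_s: 11.9
tcp_pos: [0.5422, 0.0601, 0.16]
ee_rot: [[0.978, 0.209, -0.001], [0.209, -0.978, -0.03], [-0.007, 0.029, -1.0]]
wrist_force: [0.3, -1.1, -0.2]
gripper_width: 0.009
```

```bash
python3 -c "
from h import *
go(0,0.015,.16);snap('14')
"
```

```text
t 11.9 tcp gear mm [  1.4   7.2 160. ] yaw 12.046557101455447 units [-0.06 -0.31 -0.01] F [ 0.3 -1.1 -0.2] 0.008670311797588537
```

View pics/s14.png

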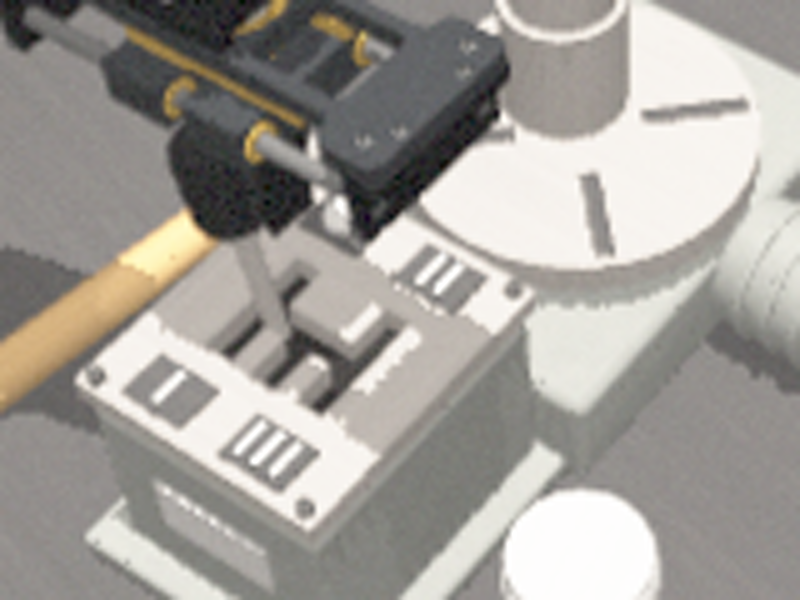

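View pics/w14.png

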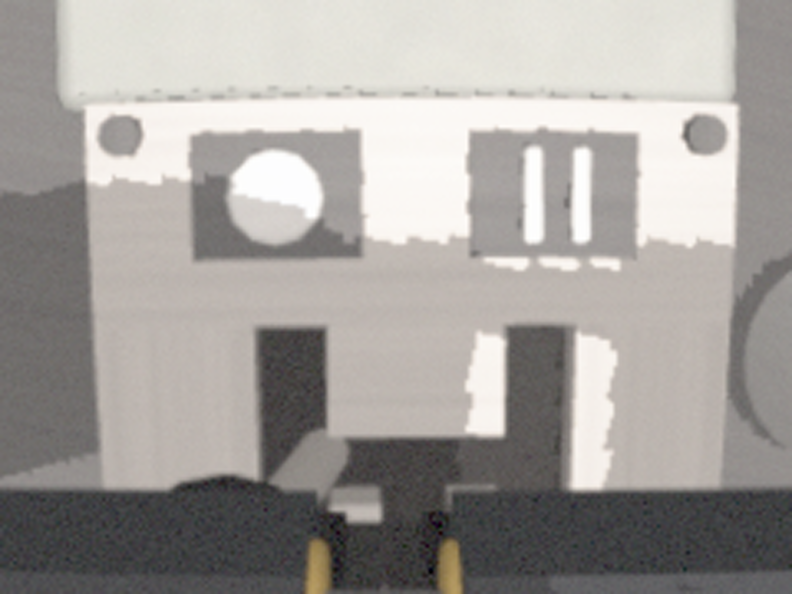

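>>> {"name": "servo_tool", "arguments": {"deltas": [{"slide":[0,-0.2,0],"spin":0},{"slide":[0,-0.15,0],"spin":0},{"slide":[0,-0.1,0],"spin":0},{"slide":[0,0,0],"spin":0}]}}

```text
time_s: 12.4
tcp_pos: [0.5399, 0.0686, 0.1594]
ee_rot: [[0.978, 0.208, -0.002], [0.208, -0.977, -0.035], [-0.009, 0.034, -0.999]]
wrist_force: [2.1, -3.9, -0.3]
gripper_width: 0.005
```

```bash
python3 -c "
from h import *
go(0,0.02,.16);snap('15')
"
```

```text
t 12.4 tcp gear mm [  1.   16.  159.4] yaw 12.014980577954775 units [-0.04 -0.16 -0.03] F [ 2.1 -3.9 -0.3] 0.00474212702317054
```

View pics/s15.png

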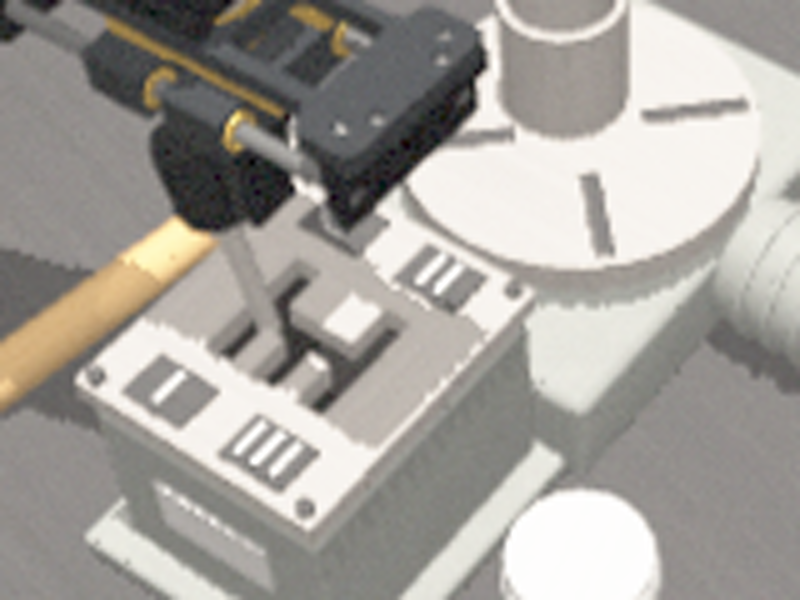

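View pics/w15.png

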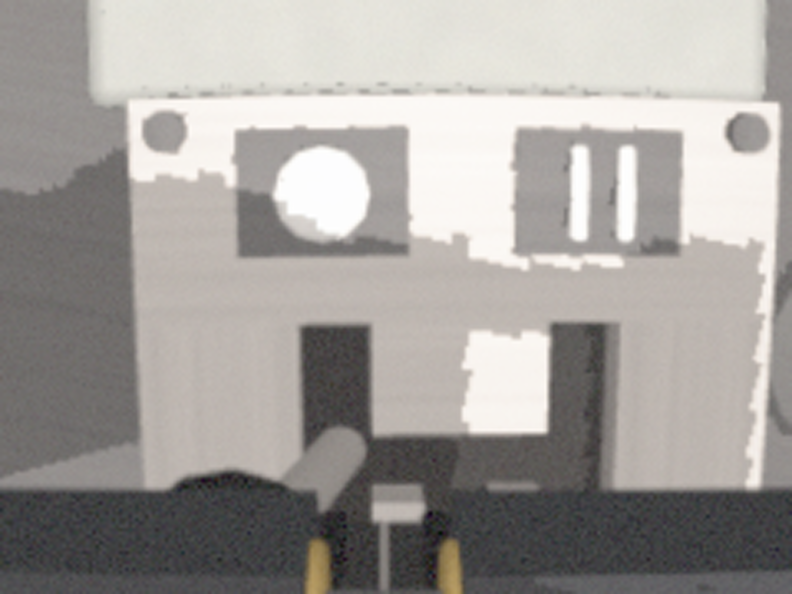

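```bash
python3 -c "
from h import *
c=optics.capture('wrist')
print([(np.round((wpix(c,x/1e3,y/1e3,.122)-[200,120])*3.3)) for x,y in((29,31),(29,17),(7,17),(66,55),(66,-55))])
for dx in(0,):
 for b in(.18,.2,.22,.24):
  print(b,[np.round((wpix(c,0,L*np.sin(b),.01+L*np.cos(b))-[200,120])*3.3) for L in(.09,.1,.112,.125,.14)])
"
```

```text
[array([299., 311.]), array([373., 311.]), array([373., 423.]), array([169., 118.]), array([746., 124.])]
0.18 [array([375., 426.]), array([367., 439.]), array([358., 455.]), array([346., 474.]), array([331., 500.])]
0.2 [array([366., 426.]), array([358., 438.]), array([346., 454.]), array([333., 474.]), array([315., 499.])]
0.22 [array([358., 425.]), array([348., 438.]), array([335., 454.]), array([320., 473.]), array([300., 498.])]
0.24 [array([350., 425.]), array([339., 437.]), array([324., 453.]), array([307., 472.]), array([285., 497.])]
```

Stem lean along y is about 0.225, so the stem is at y of about 24 mm, in line with the slot (force about 4 N, gentle). Moving the fingers off and round behind the knob.

>>> {"name": "servo_tool", "arguments": {"deltas": [{"slide":[0,0.4,0],"spin":0},{"slide":[0,0.5,0],"spin":0},{"slide":[-0.6,0.2,0],"spin":0},{"slide":[-0.8,0,0],"spin":0},{"slide":[-0.8,0,0],"spin":0},{"slide":[-0.4,0,0],"spin":0},{"slide":[0,0,0],"spin":0}]}}

```text
time_s: 13.25
tcp_pos: [0.4813, 0.0258, 0.1606]
ee_rot: [[0.979, 0.206, -0.001], [0.206, -0.978, -0.03], [-0.008, 0.03, -1.0]]
wrist_force: [-0.7, 0.3, 0.6]
gripper_width: 0.003
```

```bash
python3 -c "
from h import *
go(-.065,0.042,.16);snapw('16')
"
```

```text
t 13.25 tcp gear mm [-65.3 -13.7 160.6] yaw 11.862331513681832 units [ 0.   -2.23 -0.04] F [-0.7  0.3  0.6] 0.0033327659453972437
```

View pics/w16.png

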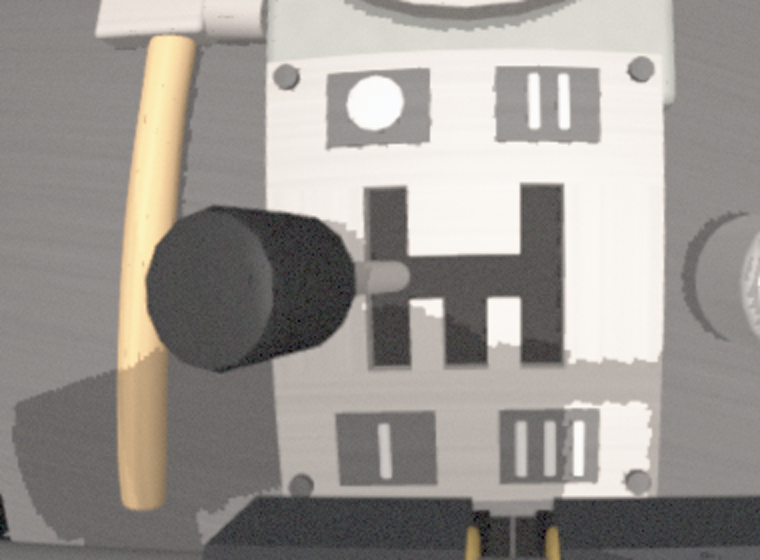

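The lever rests in the channel in line with the +y slots, stem at crop (395,275). Moving behind it to y=42.

>>> {"name": "servo_tool", "arguments": {"deltas": [{"slide":[0,-0.8,0],"spin":0},{"slide":[0,-0.8,0],"spin":0},{"slide":[0,-0.6,0],"spin":0},{"slide":[0,0,0],"spin":0}]}}

```text
time_s: 13.7
tcp_pos: [0.4748, 0.0825, 0.1596]
ee_rot: [[0.979, 0.204, 0.003], [0.204, -0.978, -0.029], [-0.003, 0.029, -1.0]]
wrist_force: [-0.2, -0.5, 0.4]
gripper_width: 0.007
```

```bash
python3 -c "
from h import *
go(-.029,0.042,.16);snap('17')
"
```

```text
t 13.7 tcp gear mm [-59.8  43.2 159.6] yaw 11.795245563202373 units [ 1.23  0.04 -0.02] F [-0.2 -0.5  0.4] 0.007159807896167681
```

View pics/w17.png

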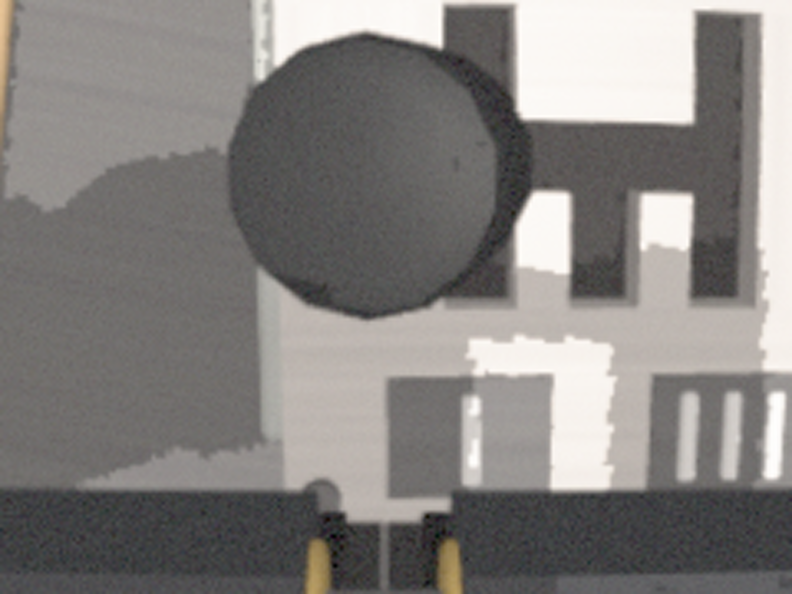

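>>> {"name": "servo_tool", "arguments": {"deltas": [{"slide":[0.4,0,0],"spin":0},{"slide":[0.4,0,0],"spin":0},{"slide":[0.3,0,0],"spin":0},{"slide":[0.2,0,0],"spin":0},{"slide":[0.2,0,0],"spin":0},{"slide":[0.2,0,0],"spin":0},{"slide":[0,0,0],"spin":0}]}}

```text
time_s: 14.5
tcp_pos: [0.5201, 0.0888, 0.1588]
ee_rot: [[0.98, 0.2, -0.001], [0.2, -0.979, -0.03], [-0.007, 0.03, -1.0]]
wrist_force: [-2.5, 0.9, 1.3]
gripper_width: 0.003
```

```bash
python3 -c "
from h import *
go(0.007,0.042,.16);snap('18')
"
```

```text
t 14.5 tcp gear mm [-14.2  39.9 158.8] yaw 11.528995398935539 units [ 0.85 -0.09 -0.06] F [-2.5  0.9  1.3] 0.0027882726493164652
```

View pics/w18.png

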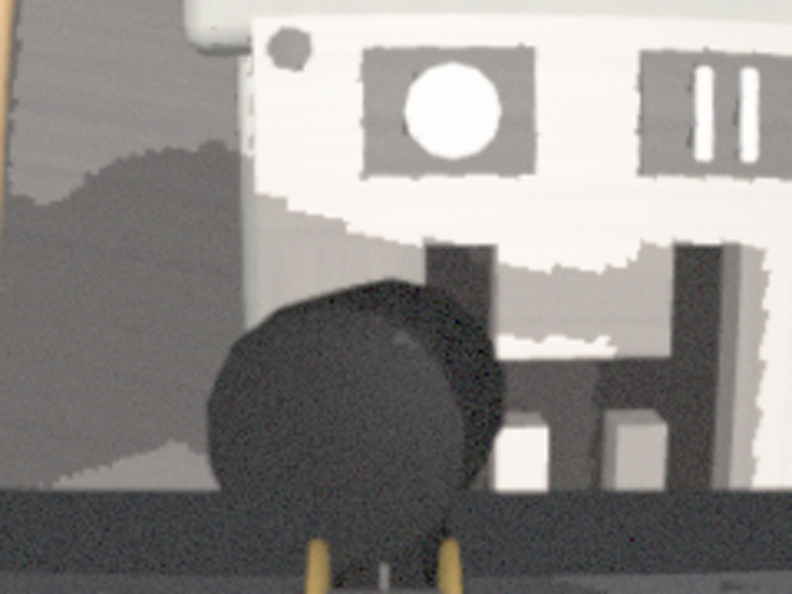

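View pics/s18.png

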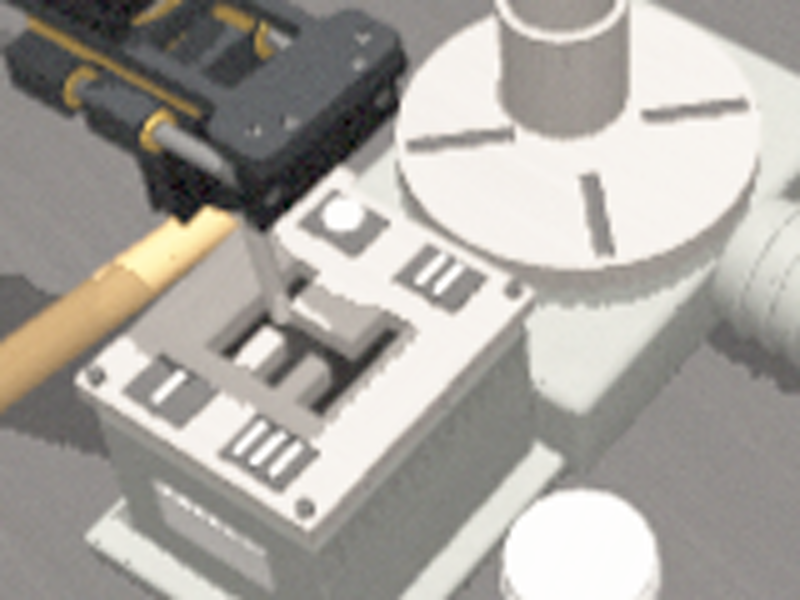

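Entering the stud slot, 2.5 N. Continuing.

>>> {"name": "servo_tool", "arguments": {"deltas": [{"slide":[0.2,-0.03,0],"spin":0},{"slide":[0.2,-0.03,0],"spin":0},{"slide":[0.2,-0.03,0],"spin":0},{"slide":[0.15,0,0],"spin":0},{"slide":[0,0,0],"spin":0}]}}

```text
time_s: 15.1
tcp_pos: [0.5367, 0.093, 0.158]
ee_rot: [[0.98, 0.2, -0.006], [0.2, -0.979, -0.034], [-0.012, 0.032, -0.999]]
wrist_force: [-1.5, -0.7, 1.2]
gripper_width: 0.006
```

```bash
python3 -c "
from h import *
go(0.01,0.042,.16);snap('19')
"
```

```text
t 15.1 tcp gear mm [  2.9  40.5 158. ] yaw 11.51573455997629 units [ 0.28 -0.06 -0.09] F [-1.5 -0.7  1.2] 0.0062604817081811405
```

View pics/w19.png

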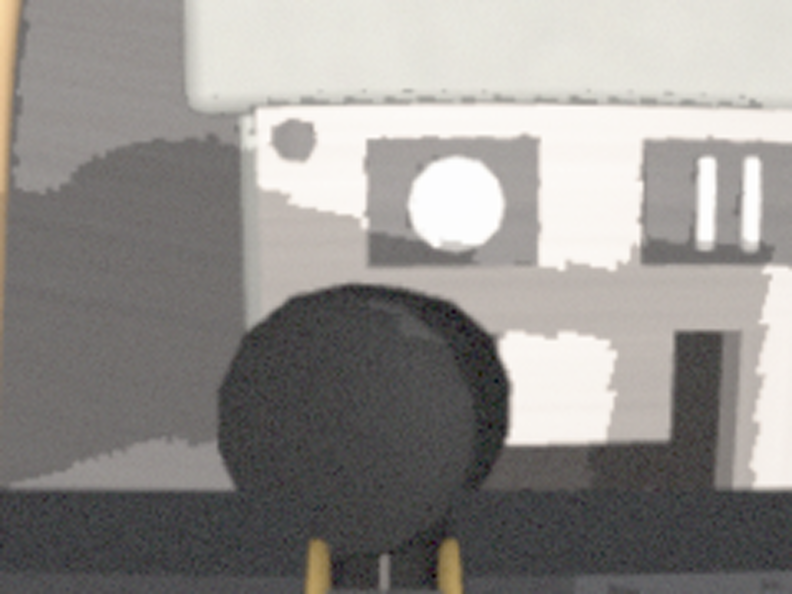

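View pics/s19.png

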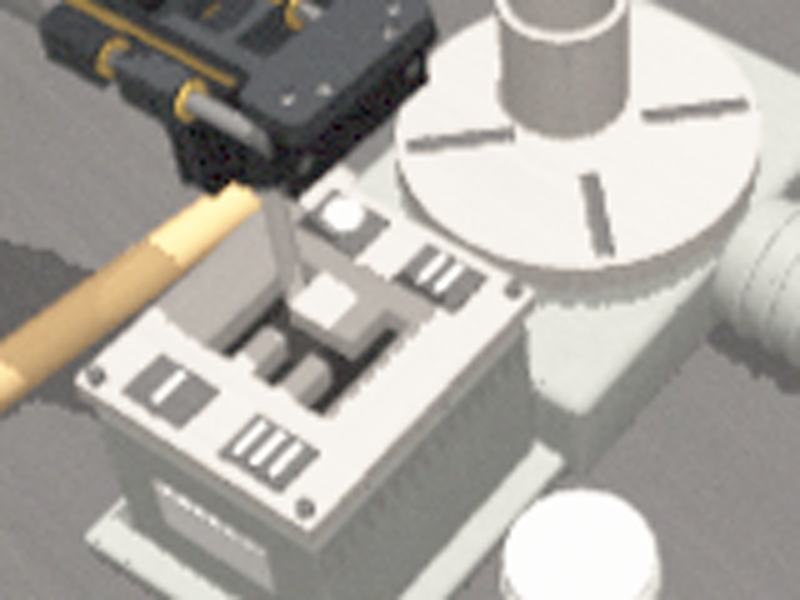

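>>> {"name": "servo_tool", "arguments": {"deltas": [{"slide":[0.15,-0.02,-0.02],"spin":0},{"slide":[0.12,0,-0.02],"spin":0},{"slide":[0,0,0],"spin":0}]}}

```text
time_s: 15.5
tcp_pos: [0.5421, 0.0946, 0.158]
ee_rot: [[0.98, 0.199, -0.009], [0.199, -0.979, -0.035], [-0.015, 0.032, -0.999]]
wrist_force: [-1.5, -1.2, 0.2]
gripper_width: 0.001
```

```bash
python3 -c "
from h import *
go(0.01,0.042,.16);c=optics.capture('wrist');snap('20')
f=lambda b,a,L,dx=0:np.round((wpix(c,L*np.sin(a)*np.cos(b)+dx-.0025,L*np.sin(b),.01+L*np.cos(b)*np.cos(a))-[200,120])*3.3)
print('corner pred',[np.round((wpix(c,x/1e3-.0025,y/1e3,.122)-[200,120])*3.3) for x,y in((29,-17),(7,-17),(66,55))])
for a in(.12,.15,.18,.21,.24):print(a,'topc',f(.225,a,.21))
"
```

```text
t 15.5 tcp gear mm [  8.5  41.  158. ] yaw 11.484542409555022 units [ 0.06 -0.04 -0.08] F [-1.5 -1.2  0.2] 0.0010447486614360672
corner pred [array([675., 359.]), array([669., 467.]), array([300., 169.])]
0.12 topc [351. 565.]
0.15 topc [350. 515.]
0.18 topc [349. 464.]
0.21 topc [348. 412.]
0.24 topc [347. 359.]
```

View pics/w20.png

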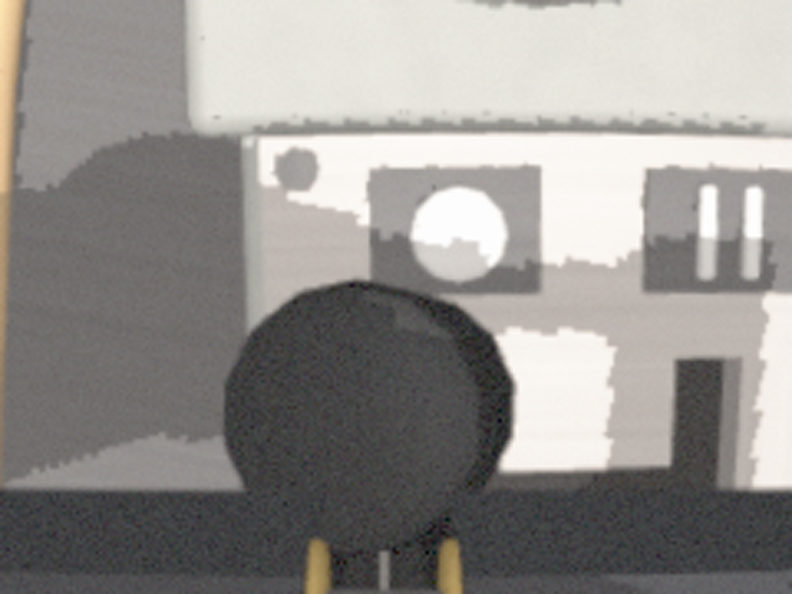

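Lean is about 0.2, near home, but with no end-stop force yet. Small steps until the stop is felt.

>>> {"name": "servo_tool", "arguments": {"deltas": [{"slide":[0.1,0,-0.02],"spin":0},{"slide":[0,0,0],"spin":0}]}}

```text
time_s: 15.85
tcp_pos: [0.5426, 0.0947, 0.1581]
ee_rot: [[0.98, 0.199, -0.012], [0.199, -0.979, -0.035], [-0.019, 0.032, -0.999]]
wrist_force: [-2.4, -1.0, 0.5]
gripper_width: 0.006
```

```bash
python3 -c "
from h import *
go(0.01,0.042,.16)"
```

```text
t 15.85 tcp gear mm [  9.1  40.9 158.1] yaw 11.464077590759008 units [ 0.03 -0.04 -0.08] F [-2.4 -1.   0.5] 0.006010148473086377
```

>>> {"name": "servo_tool", "arguments": {"deltas": [{"slide":[0.12,0,-0.02],"spin":0},{"slide":[0.08,0,0],"spin":0}]}}

```text
time_s: 16.05
tcp_pos: [0.5433, 0.0947, 0.158]
ee_rot: [[0.98, 0.199, -0.022], [0.198, -0.979, -0.038], [-0.029, 0.033, -0.999]]
wrist_force: [-8.4, -0.1, 4.4]
gripper_width: 0.004
```

```bash
python3 -c "
from h import *
go(0.01,0.042,.16)
c=optics.capture('wrist');snap('21')
f=lambda b,a,L,dx=0:np.round((wpix(c,L*np.sin(a)*np.cos(b)+dx-.0025,L*np.sin(b),.01+L*np.cos(b)*np.cos(a))-[200,120])*3.3)
print('corner pred',[np.round((wpix(c,x/1e3-.0025,y/1e3,.122)-[200,120])*3.3) for x,y in((29,-17),(7,-17),(66,55))])
for a in(.18,.21,.24):print(a,'topc',f(.225,a,.21))
"
```

```text
t 16.05 tcp gear mm [  9.7  40.7 158. ] yaw 11.418972451269148 units [ 0.01 -0.05 -0.08] F [-8.4 -0.1  4.4] 0.003808462368722775
corner pred [array([674., 362.]), array([668., 469.]), array([298., 173.])]
0.18 topc [347. 480.]
0.21 topc [346. 428.]
0.24 topc [345. 376.]
```

View pics/w21.png

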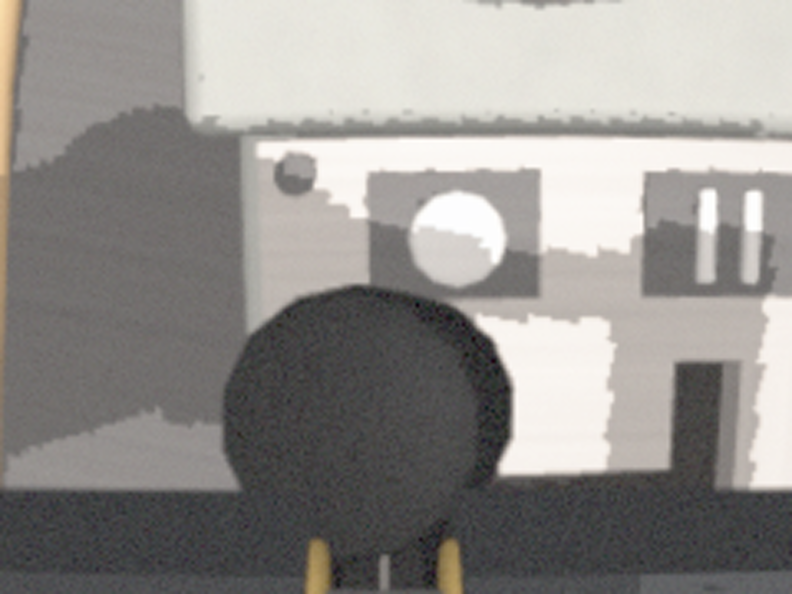

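View pics/s21.png

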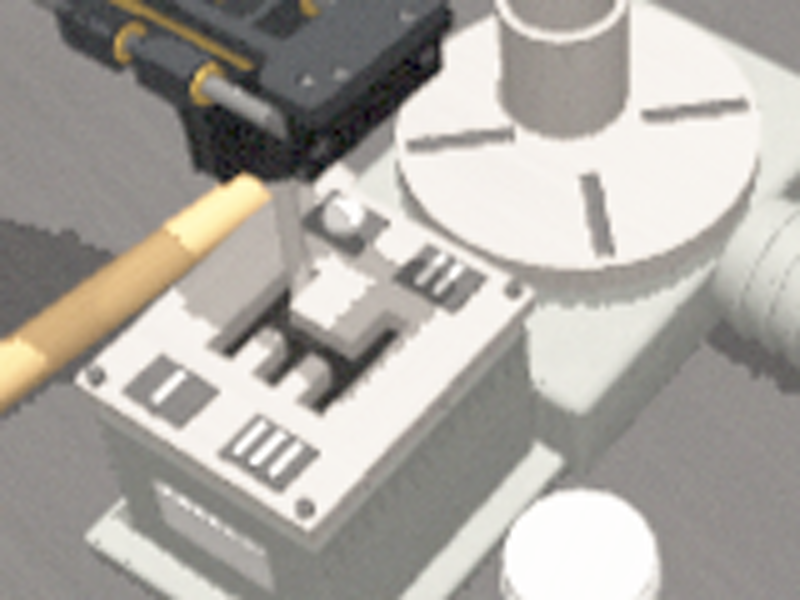

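The end stop is reached: force up to 8 N, lean about 0.21. Backing straight off, then up and clear.

>>> {"name": "servo_tool", "arguments": {"deltas": [{"slide":[-0.4,0,0],"spin":0},{"slide":[-0.8,0,0],"spin":0},{"slide":[-0.8,0,0],"spin":0},{"slide":[-0.8,0,0],"spin":0},{"slide":[-0.8,0,-0.3],"spin":0},{"slide":[-0.3,0,-0.8],"spin":0},{"slide":[0,0,-0.8],"spin":0},{"slide":[0,0,-0.8],"spin":0},{"slide":[0,0,0],"spin":0}]}}

```text
time_s: 17.1
tcp_pos: [0.4549, 0.0823, 0.2362]
ee_rot: [[0.979, 0.203, 0.015], [0.203, -0.979, -0.022], [0.01, 0.024, -1.0]]
wrist_force: [1.0, -0.4, 0.5]
gripper_width: 0.004
```

```bash
python3 -c "
from h import *
go(-.15,0.042,.25);snapw('22');snap('22b')"
```

```text
t 17.1 tcp gear mm [-79.3  47.1 236.2] yaw 11.715424561877732 units [-2.82  0.24 -0.58] F [ 1.  -0.4  0.5] 0.004452136216796538
```

View pics/w22.png

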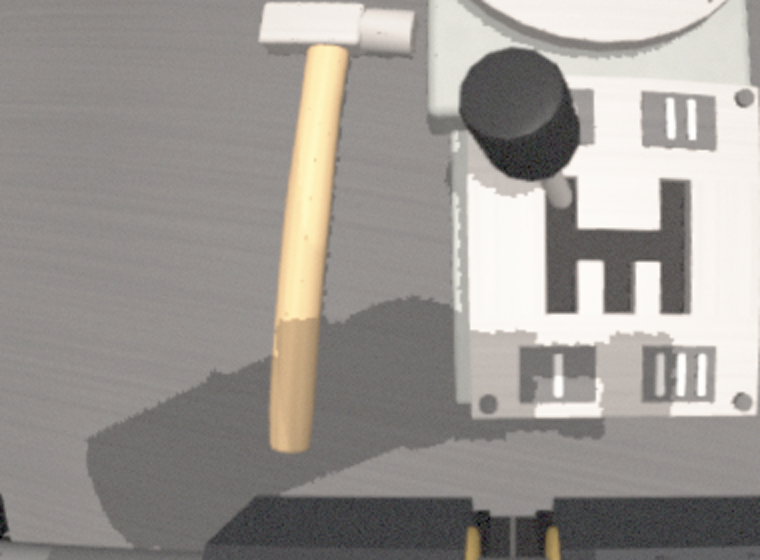

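View pics/s22b.png

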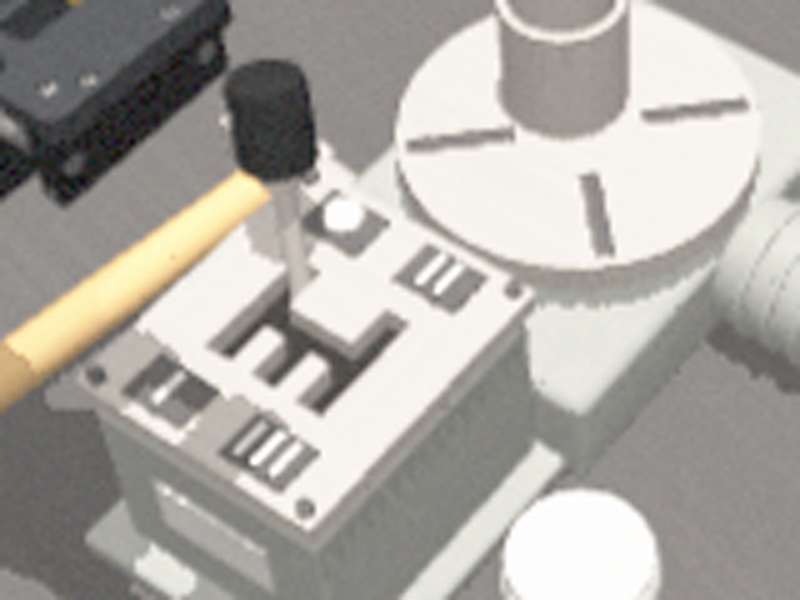

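```bash
python3 -c "
from h import *
c=optics.capture('wrist');f=lambda x,y:(x/2+60,y/2+20)
S=[(66,-55,744,97),(-66,55,488,404),(-66,-55,742,401)]
o=np.mean([wplane(c,f(a,b),.122)-[x,y] for x,y,a,b in S],0)
q=wplane(c,f(513,93),.2105)-o;print(o,q,'lean',q/207,'stem',q/2)
for a in(.16,.18,.2,.21):
  b=.225;P=lambda L:np.round((wpix(c,L*np.sin(a)*np.cos(b)+o[0]/1e3,L*np.sin(b)+o[1]/1e3,.01+L*np.cos(b)*np.cos(a))-[60,20])*2);print(a,P(.21),P(.168),P(.13))
s=optics.capture('side')
# side: knob top centre crop (268,75)
p=(268/5+190,72/5+180);w=plane(s,p,.2105);G2=np.array([.5439,.0527]);print('side top',(w[:2]-G2)@gx*1e3,(w[:2]-G2)@gy*1e3)
"
```

```text
[-5.8        -0.16666667] [41.         45.56666667] lean [0.19806763 0.22012882] stem [20.5        22.78333333]
0.16 [509. 120.] [534. 162.] [551. 190.]
0.18 [509. 107.] [534. 153.] [551. 184.]
0.2 [509.  94.] [534. 144.] [551. 178.]
0.21 [509.  88.] [534. 140.] [551. 175.]
side top 43.48448429458757 43.86001578553761
```

Wrist gives a lean of about 0.20, side about 0.21. I'll clear the arm further for a full top view to confirm.

>>> {"name": "servo_tool", "arguments": {"deltas": [{"slide":[-0.4,-0.9,-0.3],"spin":0},{"slide":[-0.4,-0.9,-0.3],"spin":0},{"slide":[-0.3,-0.9,0],"spin":0},{"slide":[0,-0.9,0],"spin":0},{"slide":[0,-0.9,0],"spin":0},{"slide":[0,-0.9,0],"spin":0},{"slide":[0,-0.9,0],"spin":0},{"slide":[0,-0.9,0],"spin":0},{"slide":[0,-0.9,0],"spin":0},{"slide":[0,0,0],"spin":0}]}}

```text
time_s: 18.35
tcp_pos: [0.3802, 0.2792, 0.2305]
ee_rot: [[0.98, 0.198, -0.007], [0.198, -0.979, -0.038], [-0.015, 0.035, -0.999]]
wrist_force: [0.6, -0.2, 0.1]
gripper_width: 0.007
```

```bash
python3 -c "
from h import *
c=optics.capture('top');f=c['frame'][:,:,::-1];cv2.imwrite('pics/top23.png',f)
f=f[210:370,190:370];cv2.imwrite('pics/top23c.png',cv2.resize(f,None,fx=3.5,fy=3.5,interpolation=2))
s=optics.capture('side');cv2.imwrite('pics/side23.png',s['frame'][:,:,::-1])
def pp(c,q):
  v=np.array(c['rotation']).T@(q-np.array(c['eye']));u=c['camera_matrix']@(v/v[2]);return u[:2]
Gt=np.array([.541,.053]);Gs=np.array([.5439,.0527])
for a in(.15,.18,.21,.23):
  b=.225;g=[.21*np.sin(a)*np.cos(b),.21*np.sin(b),.01+.21*np.cos(a)*np.cos(b)]
  print(a,'top crop',np.round((pp(c,np.r_[Gt+gx*g[0]+gy*g[1],g[2]])-[190,210])*3.5),'side crop(x5)',np.round((pp(s,np.r_[Gs+gx*g[0]+gy*g[1],g[2]])-[190,180])*5))
"
```

```text
0.15 top crop [153. 260.] side crop(x5) [240.  85.]
0.18 top crop [150. 246.] side crop(x5) [250.  77.]
0.21 top crop [148. 232.] side crop(x5) [261.  71.]
0.23 top crop [147. 223.] side crop(x5) [268.  66.]
```

View pics/top23c.png

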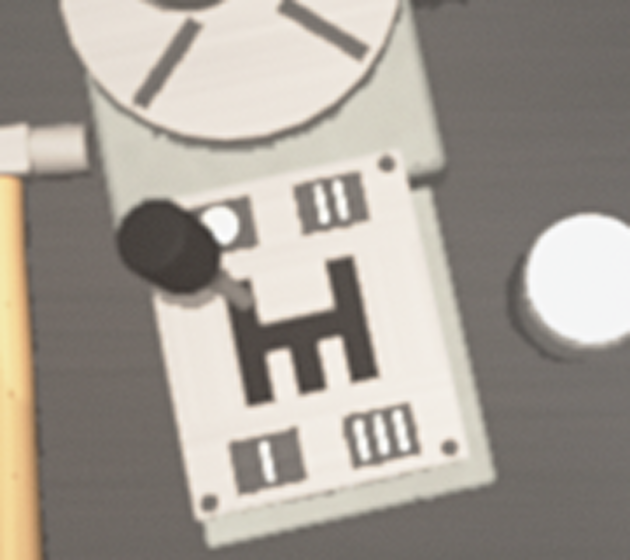

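View pics/side23.png

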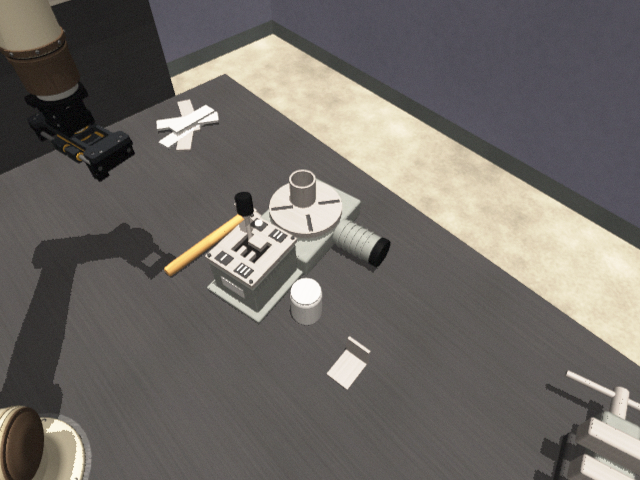

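The top view puts the knob top at crop (155,238), a lean of about 0.20. The side view gives about 0.215. The stem is at the closed end of the stud slot, and the hammer, tin, bracket and pipe stub are where they were. Handing in.

```bash
python3 -c "
from station import r,sense
print(sense()['time_s']);print(r.finish_job())"
```

```text
18.45
the job is handed in; nothing more can be done
None
```

The gearbox should now be in crawl speed. With the fingers shut, I pushed the lever +x out of the parking slot, then +y along the cross channel. From there I pushed it +x to the end of the slot marked by the single stud (the +x, +y slot). It entered no other speed slot and was never gripped. I handed the job in at 18.5 s with the arm well clear.

- **First push:** it stopped short of the channel, with lean still about -0.08. I saw this in the wrist picture and finished that push lower down before moving sideways.
- **Forces:** about 2 to 4 N while the lever was moving. At the end stop it rose to about 8–9 N while the tool hardly moved, and I stopped there.
- **Lean along the slot:** the last pictures gave about 0.20 rad (wrist), 0.20 (top) and 0.215 (side), against about 0.21 for fully home. They differ by about what the 2 mm calibration allows, so "fully home" rests mainly on having felt the stop.
- **Lean across:** about 0.22 rad, in line with the slot.
- **Unexplained:** the shut fingertips looked about 25 mm higher in the side view than the reported tool position. I never settled why, and worked around it by pushing lower.
- **Loose things:** the hammer, tin, bracket and pipe stub looked unmoved in the last pictures.

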